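# Clamp a circuit board in a telescoping board holder

### The job

Lay the circuit board flat and centred across the ledges of the open board holder, then pinch the sprung button in and slide the loose jaw towards the fixed one until the button springs right out through the next hole, with both ends of the board under the jaws' lips. Before you let go, tug the jaw back outwards with about 10 N and hold it a moment to prove that the button has caught. Be gentle with the board, do not force the tube against the button (stay under 30 N), and leave the other things on the bench alone.

Things in the scene. Friction and masses are not known exactly. Their poses are not given: they have to be found in the camera images.
- board: The circuit board: dark green, 150 x 70 x 4 mm, about 180 g, starts flat on the 2 mm mat. Amid it a finned aluminium heatsink, 36 x 36 mm, 22 mm above the board (fins along x: pinch it across y). Origin: centre of the underside; x along the 150 mm, z up. The two short ends go into the jaws, either way round; nothing stands up within 8 mm of them.
- holder: The board holder, fixed: fixed jaw and a steel square tube that runs along x, 36 mm up. Origin: underside, on the tube's line; x points along the tube from fixed to sliding jaw, z up. Feet under both jaws: 10 mm high, 110 mm wide (y), from 10 mm before the groove floor to 35 mm behind it.
- fixed_groove (a point): On the groove floor of the fixed jaw (stop for the board's end), mid-width, at ledge height: x = -130 mm, z = 62 mm in the holder's frame. Both jaws alike: 60 mm wide (y), 8 mm upright, a ledge 30 mm long (top 62 mm up) that carries the board, and over it a lip that overhangs 5 mm, underside 68.5 mm and top 72.5 mm up.
- bay (a point): Midway between the groove floors of the open holder, at ledge height (x = -41.5 mm, z = 62 mm in the holder's frame). A board laid with its centre here lies on both ledges, 8.5 mm clear of either lip; its x goes along the holder's x, either way round. As the jaw slides in it pushes the board under the lips.
- jaw: The sliding jaw with its aluminium sleeve over the tube; slides only along the holder's x, friction about 1.5 N. Origin: its groove floor, at the underside; axes as the holder's. Its x in the holder's frame: +47 mm at the start (177 mm between groove floors), +22 mm when caught in the next hole (152 mm). Ledge and lip reach to -x; behind the upright (x = 0 to 8 mm) the sleeve runs to x = 130 mm.
- next_hole (a point): Centre of the next hole, on the sleeve's outer face: at x = 83 mm, y = -11 mm, 36 mm up in the jaw's frame. The sleeve is 22 x 22 mm outside, wall 2 mm, its middle 36 mm up. Four holes 11 mm wide in its -y side, at x = 33, 58, 83, 108 mm; the button starts in the one at 58 and must end in this one, with about 1 mm of play either way.
- button: Sprung steel button of the fixed tube, 9 mm wide, domed; it does not travel with the sleeve. Origin: top of the dome, in the holder's frame x = 105, z = 36, y = -15.5 mm when right out (4.5 mm proud); +y is inwards. Spring 2.5 to 5 N. Pinching the sleeve across y over it presses it flush; 5 to 15 N along the sleeve then ducks it under the wall, and 3 to 5 N slides on till an uncovered hole frees it.
- driver_a: Bystander: the grey screwdriver; leave it where it lies.
- driver_b: Bystander: the black screwdriver; leave it where it lies.
- flux_jar: Bystander: the flux jar; leave it where it lies.
- tub: Bystander: the lidded tub; leave it where it lies.
- memory_stick: Bystander: the memory stick; leave it where it lies.
- cutters: Bystander: the side cutters; leave it where it lies.
- small_fan: Bystander: the small fan; leave it where it lies.

How it is judged:
By the outcome, as a careful person would: the job done as asked, in the order asked, and still so for the second after the job is handed in, with the robot touching nothing.
It also fails if it takes over 58 s, if anything falls off the work surface, if the arm or the gripper's body presses on something with over 40 N, if the wrist force passes 120 N, or if a joint passes its speed limit or range.

### The arm

A 6-joint arm with a two-finger parallel gripper is mounted at the origin on the work surface. World frame = base frame: x ahead of the robot, y to its left, z up, the work surface at z = 0. Lengths are in m, angles in rad, forces in N, time in s.
With the tool pointing down it reaches from about 0.25 to 0.725 m from the base axis. Payload 4 kg.
Tool frame: the origin (TCP) lies at the centre of the arm's flange, where the gripper is bolted on; the fingertips stand 173 mm ahead of it and the grasp point (between the pads) lies 155 mm ahead of it; x points along the fingers, z is the direction in which the jaws open and shut, and the axes are right-handed (so a half turn about x gives the same grasp; the last joint's range is limited). The gripper opens to 85 mm and grips with 20 to 120 N. Pads are 22 mm wide; open, the fingers measure 114 mm over their backs; the gripper's body (76 mm by 85 mm) begins 54 mm behind the grasp point. The pads swing forward as they close: fully open they stand 13 mm farther back than shut.
Start: joints at [-1.315, 0.241, 0.005, 1.335, 0, 1.571], TCP at [0.127, -0.484, 0.405] pointing down, gripper open.
Joint ranges: [-2.72, 2.72], [-1.05, 1.87], [-1.09, 1.28], [-1.99, 2.15], [-1.42, 1.44], [-3.14, 3.14]. Speed limits (rad/s): [2.79, 2.79, 3.14, 3.14, 3.14, 3.14].

### API

Orientations are given as a unit quaternion [x, y, z, w].
In Python, from workcell import bot gives the robot as it stands.
- The arm moves only by the tool arm_command, never from a script. Its argument "moves" is one flat list of numbers, 7 for each row, row after row: the shift along the tool's x, y, z in m, then the turn, a rotation vector about the tool's x, y, z in rad, then the closure, from -1 (fully open) to 1 (shut). A call has 1 to 20 rows; each row shifts and turns the pose as measured when the row begins, along the tool's axes as they then stand; what a row does not reach is not made up. A row lasts 1/12 s, in which the tool goes at most 41.7 mm and 7.16 degrees, less where a joint would pass 70% of its speed; a pose out of reach is approached as far as the arm can. A call with a gripper value outside its range is refused whole. The fingers move at their own pace and stop on an object; the grip force is fixed at half the most. Time passes only in rows, so rows that do not move let the fingers close. It gives the time, the measured TCP pose, the force and the opening at its end, in the units of the state.
- bot.get_obs(): the state, without advancing time (a new reading comes with each control period).
- bot.camera(name): name is "scene" or "top"; returns the picture (384x512x3 uint8, red, green, blue); there is no depth.
- bot.get_calibration(name): a dict with "mtx" (3x3 intrinsics, pixels), "dist" ([k1, k2, p1, p2, k3] as OpenCV has them; the pictures are not rectified), "world_from_camera" (4x4, takes a point from camera to world coordinates). Camera axes: x right, y up, looking along -z (the intrinsics and any distortion apply to the point x, -y, -z); pixel columns grow to the right and rows downward; lengths in m; the calibration is good to about 2 mm. A picture is of the moment at which its call begins. get_calibration takes no time and is no camera call.
- bot.job_done(): hands the job in, once; it reports no verdict.
The state is a dict: "clock": time; "joint_pos": joint angles; "joint_vel": joint speeds; "tau": joint torques, N m; "eef_pos": TCP position; "tool_rot": TCP orientation; "ft_force": force on the tool from outside, world axes, zero at the start; "ft_torque": the same for the moment, N m; "grip_width": finger opening in m.
Only numpy, scipy, OpenCV 4.12 (cv2) and the standard library are available. Lean on these libraries where they do the work, as an engineer would, in place of code of your own. Each camera call takes 0.05 s, during which the arm holds its last target.

## Working session

There is one attempt and no reset: what is moved stays moved. The work goes in short steps, Python scripts to look and compute and a tool call to move; the robot and the scene stay as the last step left them, time stands still between calls to the robot, and variables do not carry over. Pictures are saved under pics/ and viewed, and the job is handed in when it is done.

Besides the shell and the picture viewer there is one more tool, called after ">>>" in YAML: its name, and indented under it one key for each argument. arm_command: Moves the arm, as the interface text tells. Its arguments: {"type":"object","properties":{"moves":{"type":"array"}},"required":["moves"]}

```bash
ls; mkdir -p pics; python3 - <<'E'
from workcell import bot
import cv2
o=bot.get_obs()
for k,v in o.items(): print(k,v)
for n in ("scene","top"):
    im=bot.camera(n); cv2.imwrite(f"pics/{n}0.png",im[:,:,::-1])
    c=bot.get_calibration(n); print(n,c)
E
```

```text
pics
clock 0.0
joint_pos [-1.31497710e+00  2.41432217e-01  3.70915334e-03  1.33520469e+00
 -6.53842455e-06  1.57081252e+00]
joint_vel [-0.0017722  -0.00021034  0.00097901 -0.00022813  0.00086973  0.00153703]
tau [ 9.10069666e-04 -3.72320509e+01  2.52407187e+01  1.70917012e-02
  1.19418096e-04  5.41752755e-06]
eef_pos [ 0.1264493  -0.48346491  0.40379721]
tool_rot [ 0.43259778  0.56028999 -0.43168039  0.55909421]
ft_force [-0.06449573  0.02750748  0.28500507]
ft_torque [-0.0308068   0.01573114 -0.00420272]
grip_width 0.08510229217263957
scene {'mtx': array([[352.64916883,   0.        , 251.47049154],
       [  0.        , 352.64916883, 195.17123704],
       [  0.        ,   0.        ,   1.        ]]), 'dist': array([-0.03925069,  0.        ,  0.        ,  0.        ,  0.        ]), 'world_from_camera': array([[-0.36990486, -0.7654406 ,  0.52656535,  0.98375185],
       [ 0.92897305, -0.29655289,  0.22150721,  0.1476478 ],
       [-0.01339614,  0.57110162,  0.82077005,  0.6984578 ],
       [ 0.        ,  0.        ,  0.        ,  1.        ]])}
top {'mtx': array([[365.41559821,   0.        , 252.63941066],
       [  0.        , 365.41559821, 187.24342458],
       [  0.        ,   0.        ,   1.        ]]), 'dist': array([-0.08942536,  0.        ,  0.        ,  0.        ,  0.        ]), 'world_from_camera': array([[ 0.00341866,  0.98204613, -0.18860996,  0.39693237],
       [-0.99956416,  0.00888643,  0.02815183,  0.00940115],
       [ 0.02932247,  0.18843151,  0.98164849,  1.05192939],
       [ 0.        ,  0.        ,  0.        ,  1.        ]])}
```

View pics/scene0.png

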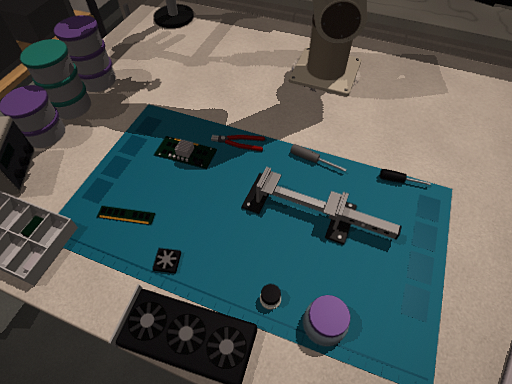

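View pics/top0.png

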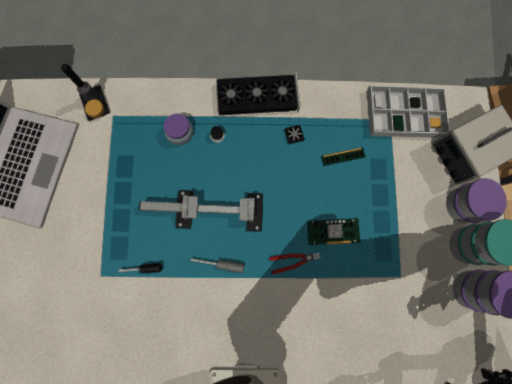

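```bash
python3 - <<'E'
import cv2
a=cv2.imread("pics/top0.png")
cv2.imwrite("pics/t_h.png",cv2.resize(a[180:240,130:275],None,fx=5.5,fy=5.5,interpolation=cv2.INTER_CUBIC))
cv2.imwrite("pics/t_b.png",cv2.resize(a[205:260,295:370],None,fx=8,fy=8,interpolation=cv2.INTER_CUBIC))
a=cv2.imread("pics/scene0.png")
cv2.imwrite("pics/s_h.png",cv2.resize(a[160:250,240:410],None,fx=4.7,fy=4.7,interpolation=cv2.INTER_CUBIC))
cv2.imwrite("pics/s_b.png",cv2.resize(a[125:175,145:225],None,fx=8,fy=8,interpolation=cv2.INTER_CUBIC))
E
```

```text
(no output)
```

View pics/t_h.png

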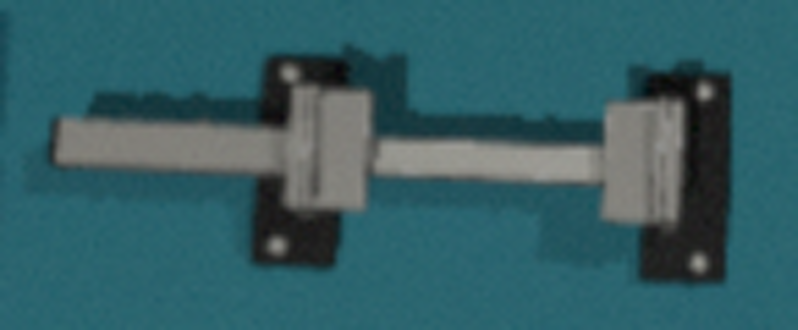

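View pics/t_b.png

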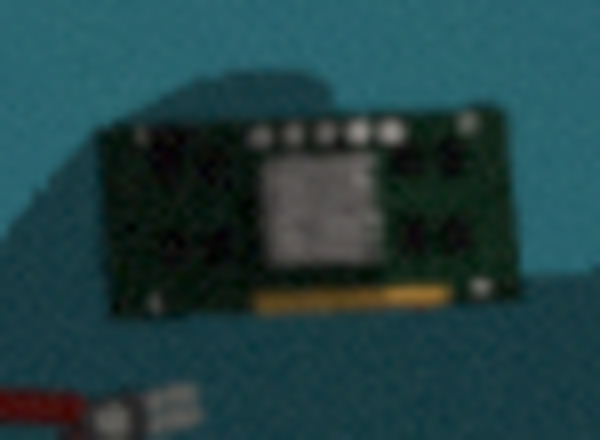

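View pics/s_h.png

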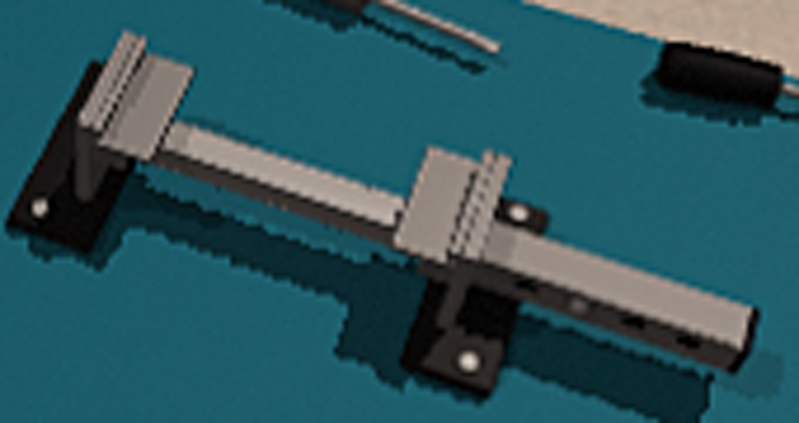

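View pics/s_b.png

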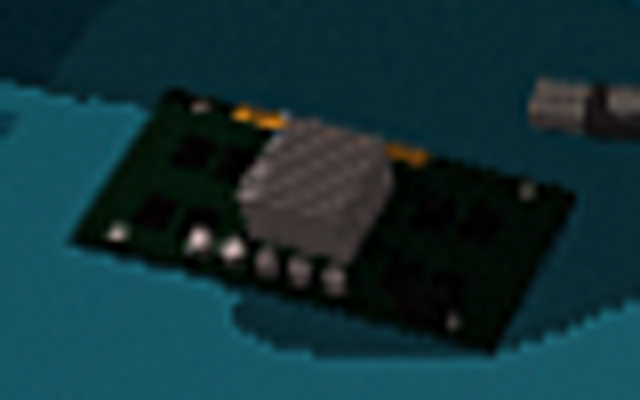

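```bash
cat > h.py <<'E'
import numpy as np, cv2
from scipy.optimize import least_squares
from scipy.spatial.transform import Rotation as R
from workcell import bot
CAL={n:bot.get_calibration(n) for n in("scene","top")}
def proj(n,P):
    c=CAL[n];T=np.linalg.inv(c["world_from_camera"])
    p=np.atleast_2d(P)@T[:3,:3].T+T[:3,3]; p=p*[1,-1,-1]
    return cv2.projectPoints(p,np.zeros(3),np.zeros(3),c["mtx"],c["dist"])[0][:,0]
def unproj(n,uv,z):
    c=CAL[n];u=cv2.undistortPoints(np.array([[uv]],float),c["mtx"],c["dist"])[0,0]
    W=c["world_from_camera"];d=W[:3,:3]@np.array([u[0],-u[1],-1]);o=W[:3,3]
    return o+d*(z-o[2])/d[2]
def pose(p,P):
    return R.from_euler("z",p[3]).apply(np.array(P)/1000)+p[:3]
def fit(obs,p0,fixz=None):
    def res(p):
        q=np.array(p); 
        if fixz is not None:q[2]=fixz
        return np.concatenate([(proj(n,pose(q,[o[0] for o in L]))-[o[1] for o in L]).ravel() for n,L in obs.items() if L])
    s=least_squares(res,p0,loss="soft_l1",x_scale=[.01,.01,.01,.1]); p=s.x.copy()
    if fixz is not None:p[2]=fixz
    return p,res(s.x)
E
cat > fit0.py <<'E'
from h import *
t=lambda s,u,v:(130+(u+.5)/5.5-.5,180+(v+.5)/5.5-.5)
T=[((-100,-30,62),605,102),((-100,30,62),602,220),((-138,-30,72.5),685,98),((-138,30,72.5),680,228),((17,-30,62),373,90),((17,30,62),365,210),((55,-30,72.5),291,83),((55,30,72.5),284,207),((177,-11,47),53,120),((177,11,47),56,166),((-165,-55,10),732,75),((-165,55,10),724,280),((-120,55,10),640,280),((82,-55,10),268,57),((82,55,10),252,263),((37,55,10),337,265)]
S=[((-100,30,62),192,70),((-100,-30,62),150,160),((-138,30,72.5),128,32),((-138,-30,72.5),80,122),((17,30,62),432,147),((17,-30,62),395,245),((55,30,72.5),512,155),((55,-30,72.5),478,262),((177,11,47),757,310),((177,-11,47),740,345),((105,-15.5,36),578,307),((130,-11,36),632,322),((155,-11,36),688,340)]
to=[(P,(130+(u+.5)/5.5-.5,180+(v+.5)/5.5-.5)) for P,u,v in T]
so=[(P,(240+(u+.5)/4.7-.5,160+(v+.5)/4.7-.5)) for P,u,v in S]
p0=[.4,.1,0,1.57]
for nm,ob,fz in(("both",{"top":to,"scene":so},None),("both2",{"top":to,"scene":so},.002),("both0",{"top":to,"scene":so},0.),("top",{"top":to},.002),("scene",{"scene":so},.002)):
    p,r=fit(ob,p0,fz); print(nm,p.round(4),"rms",np.sqrt((r**2).mean()).round(2))
    if nm in("both2","top"): print(r.reshape(-1,2).round(1).tolist())
# board: top face z=4 
tb=[(P,(295+(u+.5)/8-.5,205+(v+.5)/8-.5)) for P,u,v in [((75,-35,4),97,130),((-75,-35,4),510,105),((-75,35,4),522,298),((75,35,4),112,318)]]
sb=[(P,(145+(u+.5)/8-.5,125+(v+.5)/8-.5)) for P,u,v in [((75,-35,4),497,352),((-75,-35,4),70,243),((-75,35,4),165,88),((75,35,4),577,195)]]
for nm,ob,fz in(("both",{"top":tb,"scene":sb},None),("both2",{"top":tb,"scene":sb},.002),("top",{"top":tb},.002),("scene",{"scene":sb},.002)):
    p,r=fit(ob,[.35,-.2,0,1.57],fz); print("board",nm,p.round(4),r.reshape(-1,2).round(1).tolist())
E
python3 fit0.py
```

```text
both [5.3010e-01 1.1700e-01 1.2000e-03 1.5413e+00] rms 0.51
both2 [0.5303 0.117  0.002  1.5409] rms 0.52
[[0.2, -0.4], [-0.1, -0.0], [-0.4, 0.2], [-0.2, -1.4], [-0.4, 0.1], [-0.3, 0.2], [0.1, 0.2], [-0.2, -0.3], [0.6, 0.1], [-0.7, -0.4], [0.0, -0.3], [0.4, 0.5], [-0.2, -0.0], [-1.0, -0.3], [-0.8, 0.4], [-0.5, 0.6], [0.7, -0.5], [0.0, 0.1], [-1.0, -0.4], [-1.0, -0.1], [-0.7, -0.7], [-0.8, -0.4], [0.1, 0.3], [-0.0, -0.7], [-0.8, -0.7], [1.0, 0.3], [-0.2, 1.1], [0.2, 0.1], [-0.0, 0.3]]
both0 [0.5298 0.1171 0.     1.5418] rms 0.53
top [0.5302 0.1164 0.002  1.5398] rms 0.43
[[0.4, -0.4], [0.1, 0.0], [-0.1, 0.3], [0.0, -1.3], [-0.1, 0.1], [-0.0, 0.2], [0.3, 0.2], [0.0, -0.3], [0.8, 0.0], [-0.4, -0.5], [0.2, -0.2], [0.5, 0.6], [-0.0, 0.0], [-0.8, -0.3], [-0.6, 0.3], [-0.3, 0.6]]
scene [0.5304 0.1175 0.002  1.542 ] rms 0.57
board both [ 0.4715 -0.2548 -0.      1.6248] [[0.2, -0.5], [-0.8, -0.0], [0.1, -0.1], [0.2, 0.3], [-0.5, -0.3], [0.4, -0.3], [0.5, 0.7], [-0.3, -0.2]]
board both2 [ 0.472  -0.2541  0.002   1.6239] [[0.1, -0.8], [-0.8, -0.2], [0.1, -0.3], [0.1, 0.1], [-0.5, -0.6], [0.3, -0.6], [0.4, 0.4], [-0.2, -0.5]]
board top [ 0.4712 -0.2544  0.002   1.622 ] [[0.2, -0.6], [-0.6, 0.1], [0.1, 0.1], [0.1, 0.4]]
board scene [ 0.4733 -0.2535  0.002   1.6281] [[-0.4, -0.2], [0.3, -0.1], [0.3, 0.8], [-0.2, -0.2]]
```

```bash
cat >> h.py <<'E'
HOLD=np.array([.5303,.117,.002,1.5409]); BOARD=np.array([.4716,-.2543,.002,1.623])
def down(yaw,flip=False):
    # tool x down, tool z (closing) along body y with given yaw
    z=np.array([-np.sin(yaw),np.cos(yaw),0])*(-1 if flip else 1); x=np.array([0,0,-1.]); y=np.cross(z,x)
    return R.from_matrix(np.stack([x,y,z],1))
def delta(tcp,Rt):
    o=bot.get_obs(); R0=R.from_quat(o["tool_rot"]); e=np.array(o["eef_pos"])
    rv=(R0.inv()*Rt).as_rotvec(); 
    return e,R0.inv().apply(np.array(tcp)-e),Rt.inv().apply(np.array(tcp)-e),rv
def show(tcp,Rt):
    e,d0,d1,rv=delta(tcp,Rt); o=bot.get_obs()
    print("t",round(o["clock"],2),"eef",e.round(4),"d(now axes)",d0.round(4),"d(target axes)",d1.round(4),"rot",rv.round(4),"F",np.array(o["ft_force"]).round(2),"w",round(o["grip_width"],4))
E
python3 - <<'E'
from h import *
print(R.from_quat(bot.get_obs()["tool_rot"]).as_matrix().round(3))
for f in(0,1):
  b=pose(BOARD,[0,0,0]); show([b[0],b[1],.25],down(BOARD[3],f))
  b=pose(HOLD,[-41.5,0,0]); show([b[0],b[1],.30],down(HOLD[3],f))
E
```

```text
[[-0.     0.967  0.253]
 [ 0.002  0.253 -0.967]
 [-1.     0.    -0.002]]
t 0.1 eef [ 0.1264 -0.4835  0.4039] d(now axes) [ 0.1542  0.3919 -0.1341] d(target axes) [ 0.1539 -0.2109 -0.3567] rot [ 1.7743e+00 -1.4000e-03  1.7000e-03] F [-0.12  0.63  0.37] w 0.0856
t 0.1 eef [ 0.1264 -0.4835  0.4039] d(now axes) [ 0.1048  0.5309 -0.4388] d(target axes) [ 0.1039 -0.5708 -0.3857] rot [ 1.8564e+00 -1.4000e-03  1.8000e-03] F [-0.12  0.63  0.37] w 0.0856
t 0.1 eef [ 0.1264 -0.4835  0.4039] d(now axes) [ 0.1542  0.3919 -0.1341] d(target axes) [0.1539 0.2109 0.3567] rot [-1.3673e+00 -1.6000e-03 -1.3000e-03] F [-0.12  0.63  0.37] w 0.0856
t 0.1 eef [ 0.1264 -0.4835  0.4039] d(now axes) [ 0.1048  0.5309 -0.4388] d(target axes) [0.1039 0.5708 0.3857] rot [-1.2852 -0.0016 -0.0013] F [-0.12  0.63  0.37] w 0.0856
```

>>> arm_command:
  moves: [0,0,0,-0.114,0,0,-1,0,0,0,-0.114,0,0,-1,0,0,0,-0.114,0,0,-1,0,0,0,-0.114,0,0,-1,0,0,0,-0.114,0,0,-1,0,0,0,-0.114,0,0,-1,0,0,0,-0.114,0,0,-1,0,0,0,-0.114,0,0,-1,0,0,0,-0.114,0,0,-1,0,0,0,-0.114,0,0,-1,0,0,0,-0.114,0,0,-1,0,0,0,-0.114,0,0,-1,0.008,0.0176,0.0297,0,0,0,-1,0.008,0.0176,0.0297,0,0,0,-1,0.008,0.0176,0.0297,0,0,0,-1,0.008,0.0176,0.0297,0,0,0,-1,0.008,0.0176,0.0297,0,0,0,-1,0.008,0.0176,0.0297,0,0,0,-1,0.008,0.0176,0.0297,0,0,0,-1,0.008,0.0176,0.0297,0,0,0,-1]

```text
clock: 1.77
eef_pos: [0.3474, -0.31, 0.3302]
tool_rot: [-0.032, 0.708, 0.044, 0.704]
ft_force: [0.5, -1.5, -0.7]
grip_width: 0.0854
```

```bash
python3 - <<'E'
from h import *
b=pose(BOARD,[0,0,0]); show([b[0],b[1],.25],down(BOARD[3],1))
print(bot.get_obs()["joint_pos"])
E
```

```text
t 1.77 eef [ 0.3474 -0.31    0.3302] d(now axes) [0.0801 0.0407 0.1299] d(target axes) [0.0802 0.0491 0.1269] rot [ 0.0557 -0.006  -0.0163] F [ 0.51 -1.54 -0.73] w 0.0854
[-0.73042732  0.22867788 -0.21150453  1.14653905  0.00685272  0.73238642]
```

>>> arm_command:
  moves: [0.012,0.01,0.032,0.028,-0.003,-0.008,-0.2,0.012,0.01,0.032,0.028,-0.003,-0.008,-0.2,0.012,0.012,0.032,0,0,0,-0.2,0.012,0.012,0.032,0,0,0,-0.2,0,0,0,0,0,0,-0.2,0,0,0,0,0,0,-0.2]

```text
clock: 2.27
eef_pos: [0.4807, -0.2466, 0.2754]
tool_rot: [-0.02, 0.708, 0.022, 0.705]
ft_force: [-0.5, -0.4, 0.0]
grip_width: 0.0512
```

```bash
python3 - <<'E'
from h import *
b=pose(BOARD,[0,0,0]); show([b[0],b[1],.25],down(BOARD[3],1))
for n in ("scene","top"):
    im=bot.camera(n); cv2.imwrite(f"pics/{n}1.png",im[:,:,::-1])
    c=im[60:180,120:260] if n=="scene" else im[190:270,270:390]
    cv2.imwrite(f"pics/{n}1c.png",cv2.resize(c[:,:,::-1],None,fx=5,fy=5,interpolation=cv2.INTER_CUBIC))
E
```

```text
t 2.27 eef [ 0.4807 -0.2466  0.2754] d(now axes) [ 0.0254 -0.0073 -0.0094] d(target axes) [ 0.0254 -0.0073 -0.0095] rot [ 0.0071 -0.0039 -0.0039] F [-0.52 -0.37  0.02] w 0.0512
```

View pics/scene1c.png

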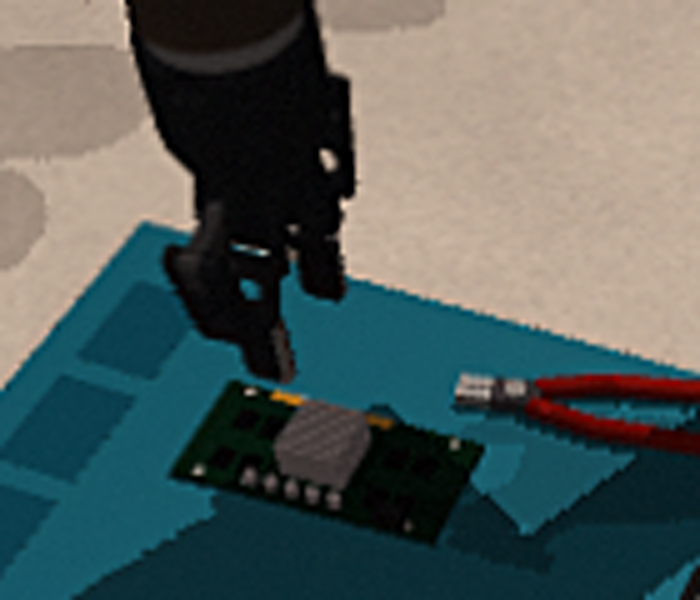

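View pics/top1c.png

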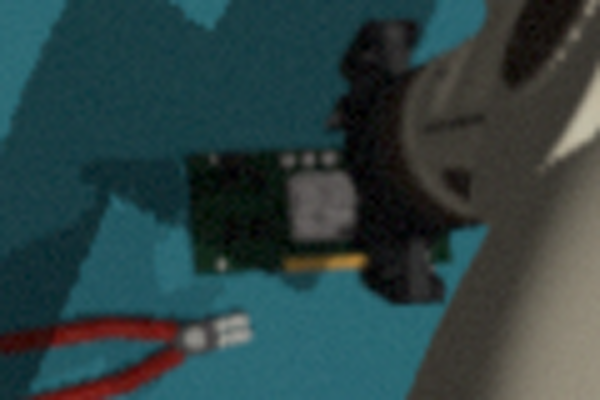

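```bash
python3 - <<'E'
from h import *
o=bot.get_obs();Rt=R.from_quat(o["tool_rot"]);e=o["eef_pos"]
for L in(.155,.16,.165,.17,.173,.18,.186):
  out=[]
  for yy in(-.011,0,.011):
    for s in(.0256,.033): out.append((proj("scene",e+Rt.apply([L,yy,s]))[0]-[120,60])*5+2)
  print(L,np.array(out).round(0).tolist())
# cap height
for h in(0,4,8,10,12): print(h,[((proj("scene",pose(BOARD,[x,-27,4+h]))[0]-[120,60])*5+2).round(0).tolist() for x in(-22,0,22)])
print([((proj("scene",pose(BOARD,[x,y,26]))[0]-[120,60])*5+2).round(0).tolist() for x in(-18,18) for y in (-18,18)])
E
python3 -c "
import cv2;a=cv2.imread('pics/scene1.png')[130:172,150:222];cv2.imwrite('pics/s1d.png',cv2.resize(a,None,fx=11,fy=11,interpolation=cv2.INTER_LANCZOS4))"
```

```text
0.155 [[249.0, 342.0], [242.0, 352.0], [270.0, 347.0], [263.0, 358.0], [292.0, 352.0], [285.0, 363.0]]
0.16 [[251.0, 349.0], [244.0, 360.0], [272.0, 354.0], [265.0, 365.0], [294.0, 359.0], [287.0, 370.0]]
0.165 [[253.0, 357.0], [246.0, 368.0], [275.0, 362.0], [268.0, 373.0], [296.0, 367.0], [289.0, 378.0]]
0.17 [[256.0, 365.0], [249.0, 376.0], [277.0, 370.0], [270.0, 381.0], [298.0, 375.0], [291.0, 386.0]]
0.173 [[257.0, 369.0], [250.0, 380.0], [278.0, 374.0], [271.0, 385.0], [299.0, 379.0], [292.0, 390.0]]
0.18 [[260.0, 380.0], [253.0, 390.0], [281.0, 385.0], [274.0, 395.0], [302.0, 390.0], [295.0, 401.0]]
0.186 [[262.0, 389.0], [256.0, 399.0], [283.0, 393.0], [276.0, 404.0], [304.0, 398.0], [297.0, 409.0]]
0 [[268.0, 485.0], [306.0, 495.0], [344.0, 505.0]]
4 [[266.0, 480.0], [304.0, 490.0], [343.0, 500.0]]
8 [[265.0, 475.0], [303.0, 485.0], [342.0, 495.0]]
10 [[264.0, 473.0], [302.0, 482.0], [341.0, 493.0]]
12 [[263.0, 470.0], [302.0, 480.0], [341.0, 490.0]]
[[274.0, 446.0], [304.0, 398.0], [338.0, 462.0], [367.0, 413.0]]
```

View pics/s1d.png

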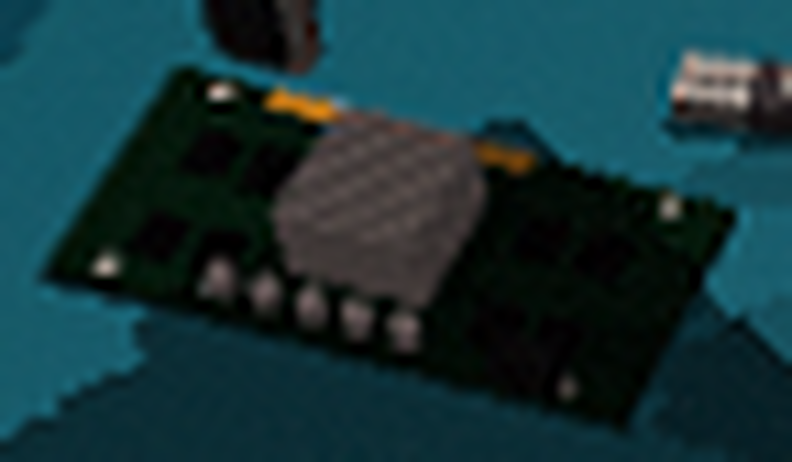

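>>> arm_command:
  moves: [0.02,-0.0073,-0.0095,0.007,-0.004,-0.004,-0.2,0.02,0,0,0,0,0,-0.2,0,0,0,0,0,0,-0.2]

```text
clock: 2.62
eef_pos: [0.4687, -0.2574, 0.2377]
tool_rot: [-0.018, 0.705, 0.015, 0.708]
ft_force: [-0.7, 0.6, -0.2]
grip_width: 0.0511
```

```bash
python3 - <<'E'
from h import *
b=pose(BOARD,[0,0,0]); show([b[0],b[1],.1895],down(BOARD[3],1))
E
```

```text
t 2.62 eef [ 0.4687 -0.2574  0.2377] d(now axes) [0.0482 0.0032 0.0029] d(target axes) [0.0482 0.003  0.0031] rot [-0.0055  0.0044  0.0034] F [-0.68  0.64 -0.19] w 0.0511
```

>>> arm_command:
  moves: [0.018,0.002,0.002,-0.004,0.003,0.003,-0.2,0.018,0,0,0,0,0,-0.2,0,0,0,0,0,0,-0.2,0,0,0,0,0,0,-0.2]

```text
clock: 2.95
eef_pos: [0.4678, -0.2591, 0.2056]
tool_rot: [-0.016, 0.706, 0.014, 0.708]
ft_force: [0.1, -0.2, -0.3]
grip_width: 0.0511
```

```bash
python3 - <<'E'
from h import *
b=pose(BOARD,[0,0,0]); show([b[0],b[1],.1895],down(BOARD[3],1))
for n in ("scene","top"):
    im=bot.camera(n); cv2.imwrite(f"pics/{n}2.png",im[:,:,::-1])
    c=im[90:180,130:240] if n=="scene" else im[190:270,270:390]
    cv2.imwrite(f"pics/{n}2c.png",cv2.resize(c[:,:,::-1],None,fx=6,fy=6,interpolation=cv2.INTER_CUBIC))
E
```

```text
t 2.95 eef [ 0.4678 -0.2591  0.2056] d(now axes) [0.0161 0.0047 0.004 ] d(target axes) [0.0161 0.0046 0.0041] rot [-0.0093  0.0037  0.0028] F [ 0.09 -0.15 -0.26] w 0.0511
```

View pics/scene2c.png

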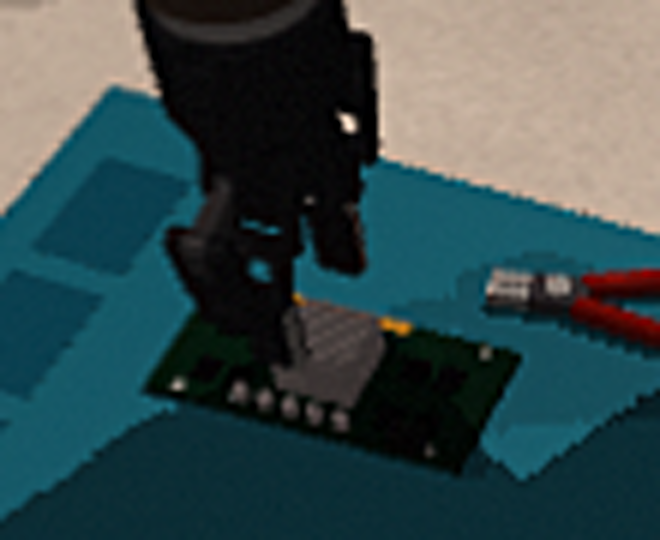

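>>> arm_command:
  moves: [0,0.0047,0.004,-0.009,0.004,0.003,-0.2,0,0,0,0,0,0,-0.2,0,0,0,0,0,0,-0.2]

```text
clock: 3.3
eef_pos: [0.473, -0.2548, 0.2097]
tool_rot: [-0.019, 0.705, 0.017, 0.709]
ft_force: [-0.2, -0.0, 0.3]
grip_width: 0.0512
```

```bash
python3 - <<'E'
from h import *
b=pose(BOARD,[0,0,0]); show([b[0],b[1],.1895],down(BOARD[3],1))
E
```

```text
t 3.3 eef [ 0.473  -0.2548  0.2097] d(now axes) [ 0.0202  0.0006 -0.0015] d(target axes) [ 0.0202  0.0006 -0.0014] rot [-0.0001  0.0051  0.0028] F [-0.19 -0.01  0.31] w 0.0512
```

>>> arm_command:
  moves: [0.006,0,-0.001,0,0.002,0.001,-0.2,0.006,0,0,0,0.002,0.001,-0.2,0.005,0,0,0,0,0,-0.2,0.003,0,0,0,0,0,-0.2,0,0,0,0,0,0,-0.2]

```text
clock: 3.72
eef_pos: [0.4729, -0.2546, 0.1891]
tool_rot: [-0.02, 0.706, 0.018, 0.708]
ft_force: [-0.2, -0.2, 0.3]
grip_width: 0.0512
```

```bash
python3 - <<'E'
from h import *
b=pose(BOARD,[0,0,0]); show([b[0],b[1],.1895],down(BOARD[3],1))
E
```

```text
t 3.72 eef [ 0.4729 -0.2546  0.1891] d(now axes) [-0.0004  0.0004 -0.0013] d(target axes) [-0.0004  0.0004 -0.0013] rot [0.0012 0.0031 0.0022] F [-0.2  -0.22  0.34] w 0.0512
```

Good. Close on the heatsink.

>>> arm_command:
  moves: [0,0,0,0,0,0,0,0,0,0,0,0,0,0.15,0,0,0,0,0,0,0.3,0,0,0,0,0,0,0.5,0,0,0,0,0,0,0.5,0,0,0,0,0,0,0.5]

```text
clock: 4.22
eef_pos: [0.4724, -0.2545, 0.1884]
tool_rot: [-0.019, 0.706, 0.018, 0.707]
ft_force: [-0.2, 0.8, -0.5]
grip_width: 0.0344
```

```bash
python3 - <<'E'
from h import *
b=pose(BOARD,[0,0,0]); show([b[0],b[1],.1895],down(BOARD[3],1))
n="scene";im=bot.camera(n); cv2.imwrite(f"pics/{n}3.png",im[:,:,::-1])
c=im[90:180,130:240]
cv2.imwrite(f"pics/{n}3c.png",cv2.resize(c[:,:,::-1],None,fx=6,fy=6,interpolation=cv2.INTER_CUBIC))
E
```

```text
t 4.22 eef [ 0.4724 -0.2545  0.1884] d(now axes) [-0.0011  0.0002 -0.0008] d(target axes) [-0.0011  0.0002 -0.0008] rot [0.0009 0.0011 0.001 ] F [-0.24  0.81 -0.55] w 0.0344
```

View pics/scene3c.png

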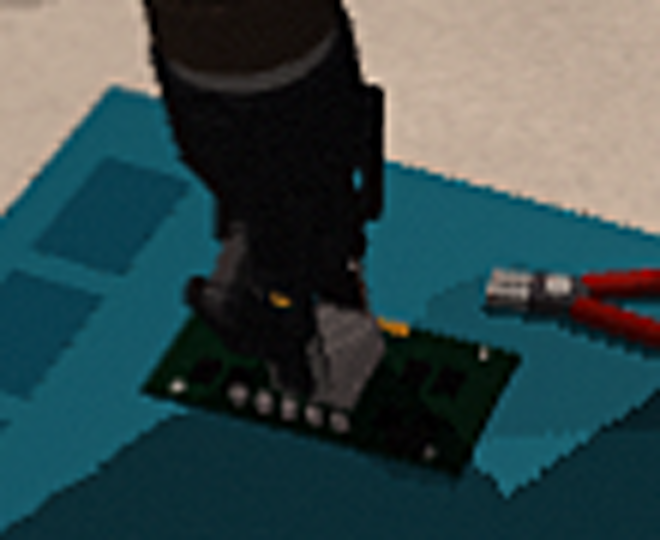

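```bash
python3 - <<'E'
from h import *
o=bot.get_obs();Rt=R.from_quat(o["tool_rot"]);e=o["eef_pos"]
q=lambda P:((proj("scene",P)[0]-[130,90])*6+2.5).round(0).tolist()
print([q(e+Rt.apply([.173,y,z])) for y in(-.011,.011) for z in (.018,.03)])
print("hs",[q(pose(BOARD,[x,-18,z])) for x in(-18,18) for z in(4,26)])
print("bd",[q(pose(BOARD,[x,y,4])) for x in(-75,75) for y in(-35,35)])
E
```

```text
[[287.0, 381.0], [275.0, 401.0], [334.0, 392.0], [322.0, 413.0]]
hs [[279.0, 390.0], [269.0, 356.0], [354.0, 409.0], [345.0, 375.0]]
bd [[144.0, 388.0], [217.0, 277.0], [460.0, 470.0], [522.0, 352.0]]
```

>>> arm_command:
  moves: [-0.005,0,0,0,0,0,0.5,-0.01,0,0,0,0,0,0.5,-0.02,0,0,0,0,0,0.5,-0.02,0,0,0,0,0,0.5,-0.02,0,0,0,0,0,0.5,-0.02,0,0,0,0,0,0.5,-0.01,0,0,0,0,0,0.5,0,0,0,0,0,0,0.5]

```text
clock: 4.93
eef_pos: [0.4707, -0.2535, 0.2993]
tool_rot: [-0.018, 0.709, 0.02, 0.705]
ft_force: [0.1, -0.5, -2.7]
grip_width: 0.0342
```

```bash
python3 - <<'E'
from h import *
b=pose(HOLD,[-41.5,0,0]); show([b[0],b[1],.31],down(HOLD[3],1))
n="scene";im=bot.camera(n); cv2.imwrite(f"pics/{n}4.png",im[:,:,::-1])
c=im[60:160,130:240]
cv2.imwrite(f"pics/{n}4c.png",cv2.resize(c[:,:,::-1],None,fx=6,fy=6,interpolation=cv2.INTER_CUBIC))
E
```

```text
t 4.93 eef [ 0.4707 -0.2535  0.2993] d(now axes) [-0.0103  0.3255  0.0758] d(target axes) [-0.0107  0.3307  0.0485] rot [ 0.0832 -0.0052 -0.0024] F [ 0.1  -0.55 -2.68] w 0.0342
```

View pics/scene4c.png

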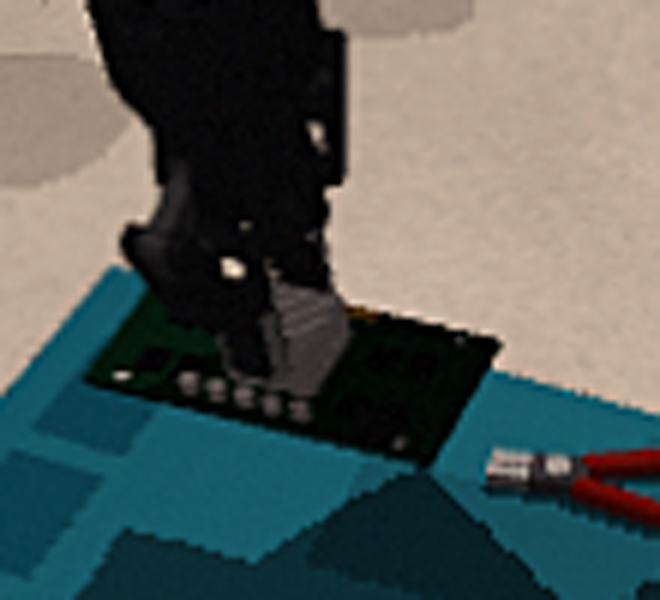

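>>> arm_command:
  moves: [-0.002,0.015,0.003,0.042,-0.003,-0.001,0.5,-0.002,0.03,0.005,0.041,-0.002,-0.001,0.5,-0.002,0.034,0.005,0,0,0,0.5,-0.002,0.034,0.005,0,0,0,0.5,-0.002,0.034,0.005,0,0,0,0.5,0,0.034,0.005,0,0,0,0.5,0,0.034,0.005,0,0,0,0.5,0,0.034,0.005,0,0,0,0.5,0,0.03,0.005,0,0,0,0.5,0,0.02,0.003,0,0,0,0.5,0,0.01,0.002,0,0,0,0.5,0,0,0,0,0,0,0.5,0,0,0,0,0,0,0.5]

```text
clock: 6.07
eef_pos: [0.5249, 0.0661, 0.2977]
tool_rot: [0.014, 0.713, -0.014, 0.701]
ft_force: [0.0, 0.0, -2.0]
grip_width: 0.0341
```

```bash
python3 - <<'E'
from h import *
b=pose(HOLD,[-41.5,0,0]); show([b[0],b[1],.29],down(HOLD[3],1))
for n in ("scene","top"):
    im=bot.camera(n); cv2.imwrite(f"pics/{n}5.png",im[:,:,::-1])
    c=im[100:240,230:370] if n=="scene" else im[150:250,140:290]
    cv2.imwrite(f"pics/{n}5c.png",cv2.resize(c[:,:,::-1],None,fx=4.25 if n=="scene" else 5,fy=4.25 if n=="scene" else 5,interpolation=cv2.INTER_CUBIC))
E
```

```text
t 6.07 eef [0.5249 0.0661 0.2977] d(now axes) [0.0076 0.0096 0.0039] d(target axes) [0.0077 0.0095 0.0038] rot [-0.0098 -0.0176  0.0013] F [ 0.01  0.04 -1.98] w 0.0341
```

View pics/scene5c.png

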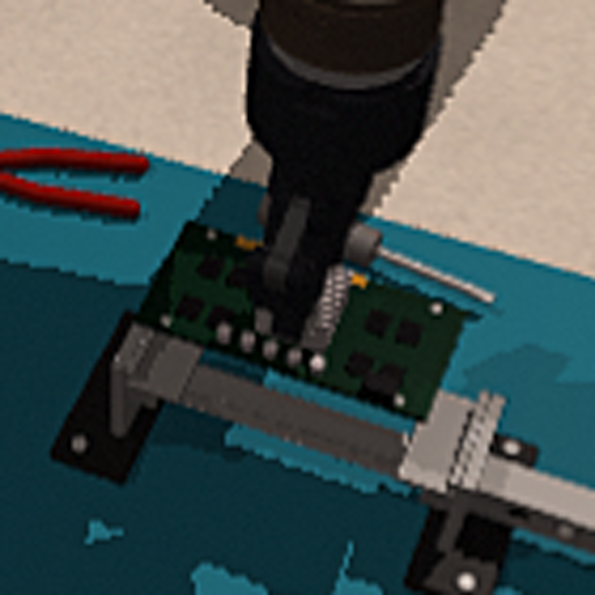

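View pics/top5c.png

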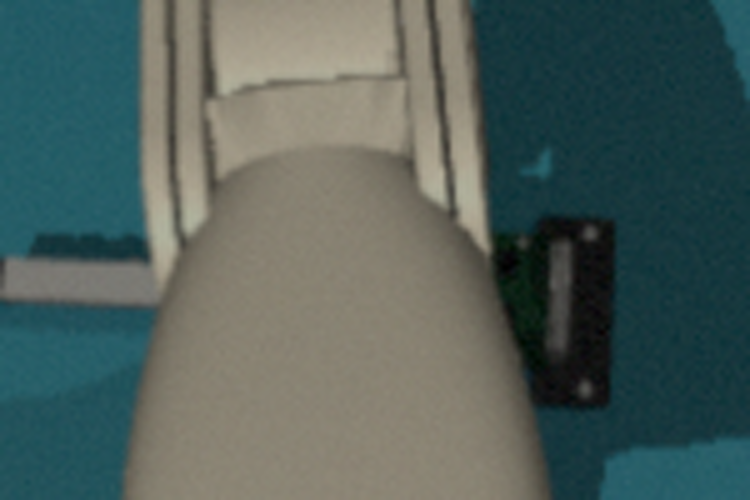

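```bash
python3 - <<'E'
from h import *
o=bot.get_obs();Rt=R.from_quat(o["tool_rot"]);e=np.array(o["eef_pos"])
L=[((-75,35,4),187,222),((-75,-35,4),133,318),((75,-35,4),427,415),((75,35,4),473,313)]
uv=np.array([(230+(u+.5)/4.25-.5,100+(v+.5)/4.25-.5) for _,u,v in L])
# board in tool frame: origin at tool (0.1864, a, b), yaw c ; board x-> tool y , board y -> -tool z, board z -> -tool x
M=np.array([[0,0,-1],[1,0,0],[0,-1,0]]).T
def pts(p):
    B=np.array([l[0] for l in L])/1000
    B=R.from_euler("z",p[2]).apply(B)@np.array([[0,1,0],[0,0,-1],[-1,0,0]])
    return e+Rt.apply(B+[.1864,p[0],p[1]])
s=least_squares(lambda p:(proj("scene",pts(p))-uv).ravel(),[0,0,0]);print(s.x,s.fun.reshape(-1,2).round(1).tolist())
p=[0,0,0];print((proj("scene",pts(p))-uv).round(1).tolist())
# same on lifted picture 4 analog: corner of lift
E
```

```text
[ 0.00137186 -0.00066599  0.00143733] [[0.2, -0.5], [0.4, 0.2], [0.2, 0.9], [-0.9, -0.6]]
[[-0.4, -0.5], [-0.3, 0.2], [-0.6, 1.0], [-1.6, -0.5]]
```

>>> arm_command:
  moves: [0.002,0.0045,0.002,-0.005,-0.009,0,0.5,0.003,0.004,0.002,-0.005,-0.008,0,0.5,0.003,0,0,0,0,0,0.5,0,0,0,0,0,0,0.5]

```text
clock: 6.5
eef_pos: [0.5294, 0.0696, 0.2891]
tool_rot: [0.013, 0.707, -0.014, 0.707]
ft_force: [-0.4, -0.8, -2.5]
grip_width: 0.0344
```

```bash
python3 - <<'E'
from h import *
b=pose(HOLD,[-41.5,0,0]); show([b[0],b[1],.252],down(HOLD[3],1))
E
```

```text
t 6.5 eef [0.5294 0.0696 0.2891] d(now axes) [ 0.0371  0.0059 -0.0006] d(target axes) [ 0.0371  0.0059 -0.0005] rot [-0.0082  0.0014  0.0022] F [-0.4  -0.76 -2.49] w 0.0344
```

>>> arm_command:
  moves: [0.008,0.004,0,-0.006,0,0.002,0.5,0.01,0.002,0,0,0,0,0.5,0.006,0,0,0,0,0,0.5,0.003,0,0,0,0,0,0.5,0,0,0,0,0,0,0.5,0,0,0,0,0,0,0.5]

```text
clock: 7.0
eef_pos: [0.5291, 0.0751, 0.2579]
tool_rot: [0.011, 0.707, -0.012, 0.707]
ft_force: [-0.0, 0.0, -2.7]
grip_width: 0.0339
```

```bash
python3 - <<'E'
from h import *
b=pose(HOLD,[-41.5,0,0]); show([b[0],b[1],.252],down(HOLD[3],1))
for n in ("scene",):
    im=bot.camera(n); cv2.imwrite(f"pics/{n}6.png",im[:,:,::-1])
    c=im[110:250,230:370]
    cv2.imwrite(f"pics/{n}6c.png",cv2.resize(c[:,:,::-1],None,fx=4.25,fy=4.25,interpolation=cv2.INTER_CUBIC))
E
```

```text
t 7.0 eef [0.5291 0.0751 0.2579] d(now axes) [ 0.0059  0.0004 -0.    ] d(target axes) [ 0.0059  0.0004 -0.    ] rot [-0.0032 -0.0011  0.0006] F [-0.01  0.03 -2.66] w 0.0339
```

View pics/scene6c.png

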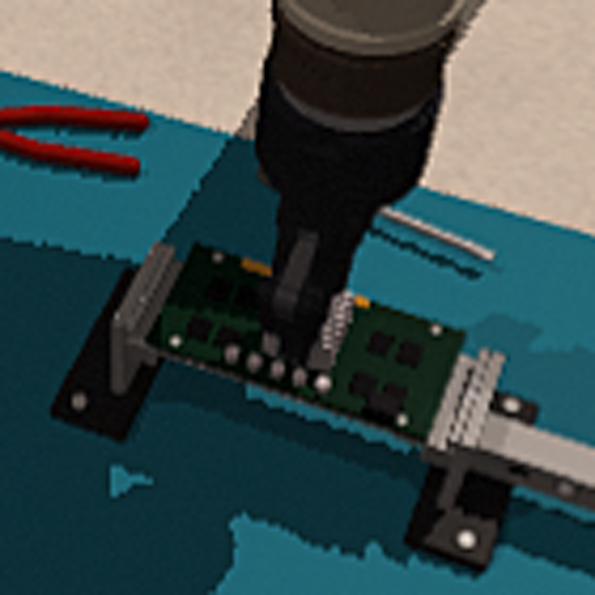

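>>> arm_command:
  moves: [0.003,0,0,-0.002,-0.001,0,0.5,0.002,0,0,0,0,0,0.5,0,0,0,0,0,0,0.5]

```text
clock: 7.3
eef_pos: [0.5294, 0.0752, 0.2532]
tool_rot: [0.011, 0.707, -0.011, 0.708]
ft_force: [0.7, 0.8, -2.5]
grip_width: 0.0344
```

>>> arm_command:
  moves: [0.0015,0,0,0,0,0,0.5,0,0,0,0,0,0,0.5]

```text
clock: 7.47
eef_pos: [0.5296, 0.0752, 0.2519]
tool_rot: [0.011, 0.706, -0.011, 0.708]
ft_force: [0.1, 0.2, -2.3]
grip_width: 0.0342
```

>>> arm_command:
  moves: [0.0012,0,0,0,0,0,0.5,0,0,0,0,0,0,0.5]

```text
clock: 7.63
eef_pos: [0.5297, 0.0752, 0.2508]
tool_rot: [0.011, 0.706, -0.011, 0.708]
ft_force: [0.6, -0.1, -2.8]
grip_width: 0.0344
```

>>> arm_command:
  moves: [0.001,0,0,0,0,0,0.5,0,0,0,0,0,0,0.5]

```text
clock: 7.8
eef_pos: [0.5299, 0.0752, 0.2506]
tool_rot: [0.011, 0.706, -0.011, 0.708]
ft_force: [-1.0, 0.5, -2.2]
grip_width: 0.034
```

>>> arm_command:
  moves: [0.001,0,0,0,0,0,0.5,0.001,0,0,0,0,0,0.5]

```text
clock: 7.97
eef_pos: [0.53, 0.0752, 0.2503]
tool_rot: [0.011, 0.705, -0.011, 0.709]
ft_force: [-4.2, -0.1, 8.4]
grip_width: 0.0338
```

>>> arm_command:
  moves: [0,0,0,0,0,0,0.5,0,0,0,0,0,0,0.15,0,0,0,0,0,0,0,0,0,0,0,0,0,-0.2,0,0,0,0,0,0,-0.2,0,0,0,0,0,0,-0.2]

```text
clock: 8.47
eef_pos: [0.5308, 0.0753, 0.2514]
tool_rot: [0.011, 0.704, -0.011, 0.71]
ft_force: [0.5, 0.1, -0.3]
grip_width: 0.0514
```

```bash
python3 - <<'E'
from h import *
b=pose(HOLD,[-41.5,0,0]); show([b[0],b[1],.252],down(HOLD[3],1))
for n in ("scene",):
    im=bot.camera(n); cv2.imwrite(f"pics/{n}7.png",im[:,:,::-1])
    c=im[110:250,230:370]
    cv2.imwrite(f"pics/{n}7c.png",cv2.resize(c[:,:,::-1],None,fx=4.25,fy=4.25,interpolation=cv2.INTER_CUBIC))
E
```

```text
t 8.47 eef [0.5308 0.0753 0.2514] d(now axes) [-0.0006  0.0001 -0.0017] d(target axes) [-0.0006  0.0002 -0.0018] rot [-0.0011  0.0088 -0.0009] F [ 0.52  0.06 -0.29] w 0.0514
```

View pics/scene7c.png

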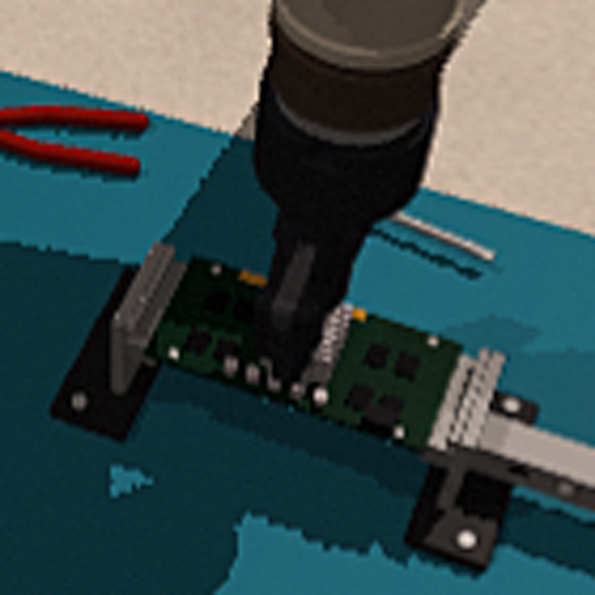

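>>> arm_command:
  moves: [-0.004,0,0,0,0,0,-0.2,-0.008,0,0,0,0.004,0,-0.2,-0.015,0,0,0,0.004,0,-0.2,-0.02,0,0,0,0,0,-0.2,-0.015,0,0,0,0,0,-0.2,0,0,0,0,0,0,-0.2]

```text
clock: 9.02
eef_pos: [0.5301, 0.0752, 0.3169]
tool_rot: [0.011, 0.708, -0.011, 0.706]
ft_force: [1.0, 0.3, 0.4]
grip_width: 0.0515
```

```bash
python3 - <<'E'
from h import *
b=pose(HOLD,[105,0,0]); show([b[0],b[1],.23],down(HOLD[3],1))
E
```

```text
t 9.02 eef [0.5301 0.0752 0.3169] d(now axes) [ 0.087   0.1468 -0.0009] d(target axes) [ 0.0869  0.1468 -0.0011] rot [-0.0011 -0.0034 -0.0003] F [0.98 0.34 0.44] w 0.0515
```

>>> arm_command:
  moves: [0,0.015,0,0,-0.002,0,-0.2,0,0.03,0,0,-0.002,0,-0.2,0,0.035,0,0,0,0,-0.2,0,0.035,0,0,0,0,-0.2,0,0.02,0,0,0,0,-0.2,0,0.008,0,0,0,0,-0.2,0,0,0,0,0,0,-0.2,0,0,0,0,0,0,-0.2]

```text
clock: 9.68
eef_pos: [0.5356, 0.2219, 0.3175]
tool_rot: [0.013, 0.705, -0.013, 0.709]
ft_force: [-0.9, -0.0, -0.4]
grip_width: 0.0514
```

```bash
python3 - <<'E'
from h import *
b=pose(HOLD,[105,0,0]); show([b[0],b[1],.23],down(HOLD[3],1))
for n in ("scene","top"):
    im=bot.camera(n); cv2.imwrite(f"pics/{n}8.png",im[:,:,::-1])
    c=im[130:260,230:410] if n=="scene" else im[170:250,120:290]
    cv2.imwrite(f"pics/{n}8c.png",cv2.resize(c[:,:,::-1],None,fx=4.4,fy=4.4,interpolation=cv2.INTER_CUBIC))
E
```

```text
t 9.68 eef [0.5356 0.2219 0.3175] d(now axes) [ 0.0875 -0.     -0.0025] d(target axes) [ 0.0875 -0.     -0.0021] rot [-0.006   0.0043  0.0004] F [-0.92 -0.02 -0.42] w 0.0514
```

View pics/scene8c.png

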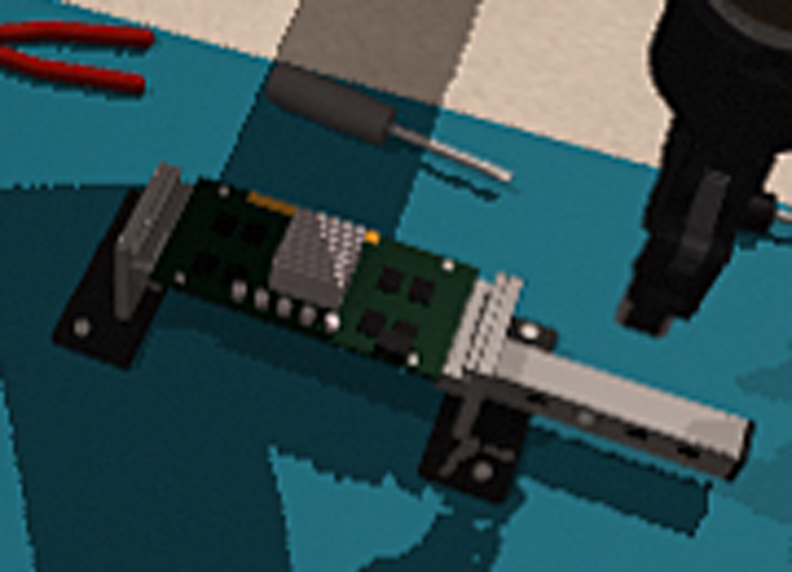

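View pics/top8c.png

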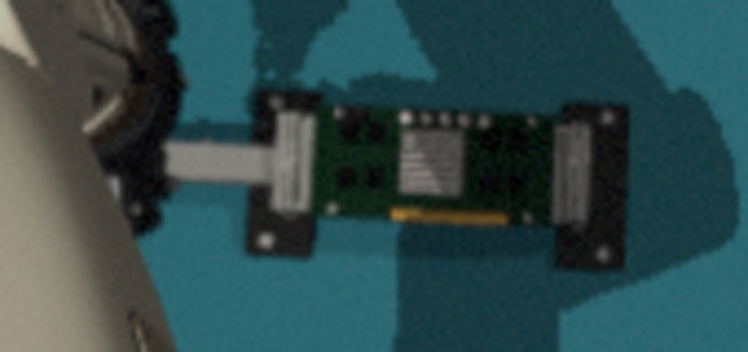

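```bash
python3 - <<'E'
import cv2
a=cv2.imread("pics/top8.png")[186:236,170:270]
cv2.imwrite("pics/t8d.png",cv2.resize(a,None,fx=8,fy=8,interpolation=cv2.INTER_CUBIC))
a=cv2.imread("pics/scene8.png")[162:222,248:352]
cv2.imwrite("pics/s8d.png",cv2.resize(a,None,fx=7.6,fy=7.6,interpolation=cv2.INTER_CUBIC))
E
```

```text
(no output)
```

View pics/t8d.png

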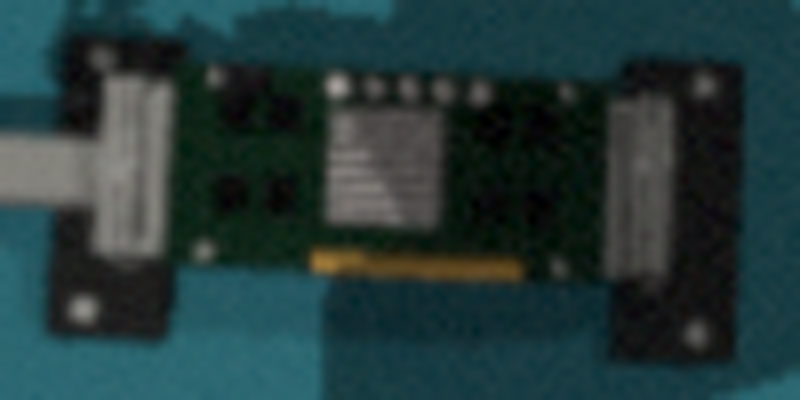

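View pics/s8d.png

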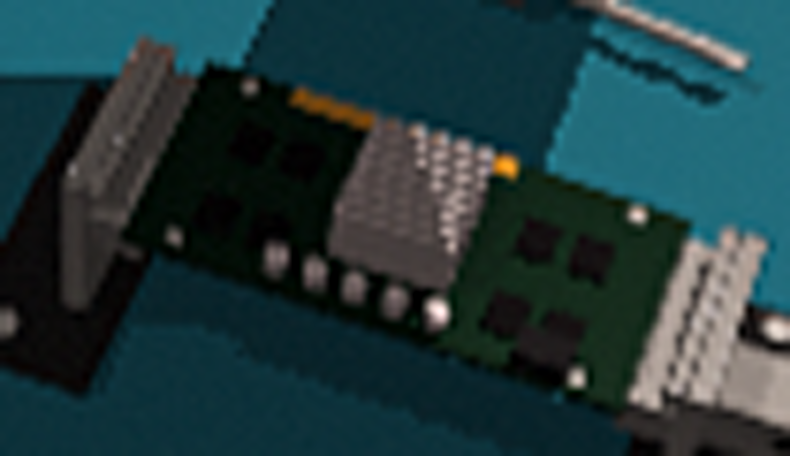

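```bash
python3 - <<'E'
from h import *
tb=[(P,(170+(u+.5)/8-.5,186+(v+.5)/8-.5)) for P,u,v in [((75,-35,4),175,67),((75,35,4),170,262),((-75,-35,4),608,82),((-75,35,4),605,280)]]
sb=[(P,(248+(u+.5)/7.6-.5,162+(v+.5)/7.6-.5)) for P,u,v in [((-75,35,4),207,66),((-75,-35,4),128,243),((75,-35,4),630,408),((75,35,4),692,222)]]
for nm,ob in(("both",{"top":tb,"scene":sb}),("top",{"top":tb}),("scene",{"scene":sb})):
    p,r=fit(ob,[.53,.075,.064,1.54],.064)
    H={"both":HOLD,"top":np.array([.5302,.1164,.002,1.5398]),"scene":np.array([.5304,.1175,.002,1.542])}[nm]
    rel=R.from_euler("z",-H[3]).apply(p[:3]-H[:3])*1000
    print(nm,p.round(4),"rel holder mm",rel.round(1),"yaw",(p[3]-H[3]).round(4),r.reshape(-1,2).round(1).tolist())
E
```

```text
both [0.5311 0.0757 0.064  1.5507] rel holder mm [-41.3  -2.   62. ] yaw 0.0098 [[-0.7, -0.6], [-1.4, 0.6], [0.2, -0.9], [-0.2, -0.1], [0.0, -0.3], [-0.9, -0.5], [-0.3, 0.1], [0.1, -0.6]]
top [0.5304 0.0743 0.064  1.5457] rel holder mm [-42.   -1.5  62. ] yaw 0.0059 [[-0.1, -0.5], [-1.0, 0.7], [0.7, -0.5], [0.3, 0.3]]
scene [0.5316 0.0764 0.064  1.5552] rel holder mm [-41.   -2.4  62. ] yaw 0.0132 [[0.1, 0.1], [-0.7, -0.0], [0.1, 0.3], [0.4, -0.4]]
```

>>> arm_command:
  moves: [0.01,0,-0.001,-0.003,0.002,0,-0.2,0.02,0,-0.001,-0.002,0.002,0,-0.2,0.025,0,0,0,0,0,-0.2,0.02,0,0,0,0,0,-0.2,0.012,0,0,0,0,0,-0.2,0.005,0,0,0,0,0,-0.2,0,0,0,0,0,0,-0.2,0,0,0,0,0,0,-0.2]

```text
clock: 10.45
eef_pos: [0.534, 0.2105, 0.2201]
tool_rot: [0.015, 0.707, -0.017, 0.707]
ft_force: [-0.6, -0.2, -0.1]
grip_width: 0.0516
```

```bash
python3 - <<'E'
from h import *
b=pose(HOLD,[105,0,0]); show([b[0],b[1],.193],down(HOLD[3],1))
E
```

```text
t 10.45 eef [0.534  0.2105 0.2201] d(now axes) [ 0.0271  0.0115 -0.0011] d(target axes) [ 0.0271  0.0114 -0.0009] rot [-0.0163 -0.0003  0.0024] F [-0.61 -0.24 -0.12] w 0.0516
```

>>> arm_command:
  moves: [0,0.006,-0.001,-0.008,0,0.002,-0.2,0,0.005,0,-0.008,0,0,-0.2,0,0,0,0,0,0,-0.2,0,0,0,0,0,0,-0.2]

```text
clock: 10.78
eef_pos: [0.5348, 0.2222, 0.2231]
tool_rot: [0.011, 0.706, -0.01, 0.709]
ft_force: [0.7, 0.3, 0.3]
grip_width: 0.0513
```

```bash
python3 - <<'E'
from h import *
b=pose(HOLD,[105,0,0]); show([b[0],b[1],.193],down(HOLD[3],1))
for n in ("scene",):
    im=bot.camera(n); cv2.imwrite(f"pics/{n}9.png",im[:,:,::-1])
    c=im[150:250,310:430]
    cv2.imwrite(f"pics/{n}9c.png",cv2.resize(c[:,:,::-1],None,fx=6,fy=6,interpolation=cv2.INTER_CUBIC))
E
```

```text
t 10.78 eef [0.5348 0.2222 0.2231] d(now axes) [ 0.0301 -0.0003 -0.0014] d(target axes) [ 0.0301 -0.0003 -0.0013] rot [-0.0001  0.0043 -0.0021] F [0.68 0.27 0.31] w 0.0513
```

View pics/scene9c.png

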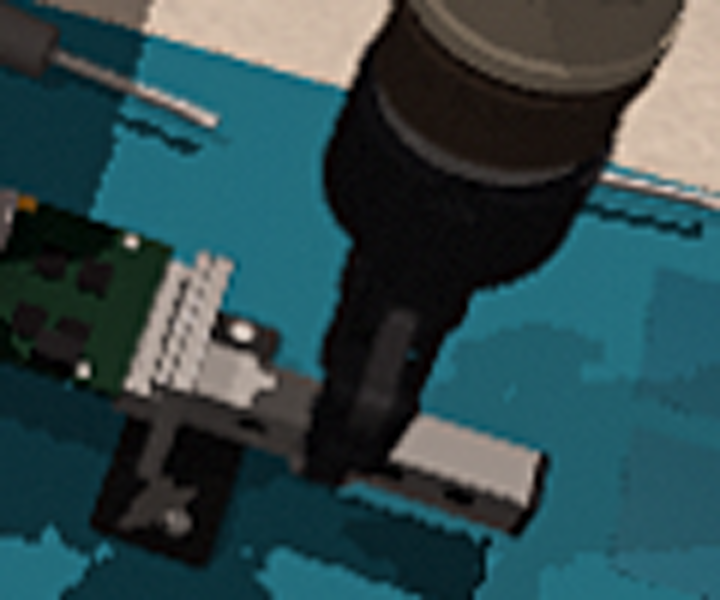

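>>> arm_command:
  moves: [0.005,0.001,-0.001,0,0.002,-0.001,-0.2,0.007,0.001,0,0,0.002,-0.001,-0.2,0.007,0.001,0,0,0,0,-0.2,0.005,0,0,0,0,0,-0.2,0.003,0,0,0,0,0,-0.2,0,0,0,0,0,0,-0.2,0,0,0,0,0,0,-0.2]

```text
clock: 11.42
eef_pos: [0.5337, 0.2262, 0.1935]
tool_rot: [0.01, 0.707, -0.01, 0.707]
ft_force: [0.4, -0.2, 0.2]
grip_width: 0.0513
```

```bash
python3 - <<'E'
from h import *
b=pose(HOLD,[105,0,0]); show([b[0],b[1],.193],down(HOLD[3],1))
E
```

```text
t 11.42 eef [0.5337 0.2262 0.1935] d(now axes) [ 0.0005 -0.0043 -0.0002] d(target axes) [ 0.0005 -0.0043 -0.0002] rot [ 0.001   0.0008 -0.0002] F [ 0.36 -0.2   0.23] w 0.0513
```

>>> arm_command:
  moves: [0,-0.004,0,0,0,0,-0.2,0,0,0,0,0,0,-0.2,0,0,0,0,0,0,-0.2]

```text
clock: 11.67
eef_pos: [0.5336, 0.2217, 0.1932]
tool_rot: [0.01, 0.707, -0.01, 0.707]
ft_force: [-0.7, 0.7, -0.4]
grip_width: 0.051
```

```bash
python3 - <<'E'
from h import *
b=pose(HOLD,[105,0,0]); show([b[0],b[1],.193],down(HOLD[3],1))
E
```

```text
t 11.67 eef [0.5336 0.2217 0.1932] d(now axes) [ 0.0002  0.0003 -0.0002] d(target axes) [ 0.0002  0.0003 -0.0002] rot [0.0009 0.0002 0.0002] F [-0.67  0.66 -0.4 ] w 0.051
```

>>> arm_command:
  moves: [0,0,0,0,0,0,0.2,0,0,0,0,0,0,0.35,0,0,0,0,0,0,0.4,0,0,0,0,0,0,0.4]

```text
clock: 12.0
eef_pos: [0.5355, 0.2215, 0.1947]
tool_rot: [0.011, 0.705, -0.01, 0.709]
ft_force: [-0.6, -0.3, -2.7]
grip_width: 0.0257
```

>>> arm_command:
  moves: [0,0,0,0,0,0,0.47,0,0,0,0,0,0,0.5,0,0,0,0,0,0,0.5]

```text
clock: 12.25
eef_pos: [0.5343, 0.2214, 0.1948]
tool_rot: [0.011, 0.706, -0.01, 0.708]
ft_force: [2.0, -0.0, -0.8]
grip_width: 0.0219
```

>>> arm_command:
  moves: [0,0,0,0,0,0,0.7,0,0,0,0,0,0,0.9,0,0,0,0,0,0,0.9]

```text
clock: 12.5
eef_pos: [0.5342, 0.2215, 0.1949]
tool_rot: [0.011, 0.706, -0.011, 0.708]
ft_force: [-0.5, 0.2, 1.8]
grip_width: 0.0211
```

>>> arm_command:
  moves: [0,-0.001,0,0,0,0,0.9,0,-0.001,0,0,0,0,0.9]

```text
clock: 12.67
eef_pos: [0.5342, 0.2206, 0.1949]
tool_rot: [0.012, 0.706, -0.009, 0.708]
ft_force: [-0.5, 3.7, 0.3]
grip_width: 0.0211
```

>>> arm_command:
  moves: [0,-0.0015,0,0,0,0,0.9,0,-0.0015,0,0,0,0,0.9]

```text
clock: 12.83
eef_pos: [0.5341, 0.2188, 0.1949]
tool_rot: [0.013, 0.706, -0.007, 0.708]
ft_force: [-0.9, 3.4, 0.3]
grip_width: 0.021
```

>>> arm_command:
  moves: [0,-0.002,0,0,0,0,0.9,0,-0.002,0,0,0,0,0.9]

```text
clock: 13.0
eef_pos: [0.5341, 0.2162, 0.195]
tool_rot: [0.014, 0.706, -0.005, 0.708]
ft_force: [0.0, 8.8, -2.0]
grip_width: 0.0209
```

```bash
python3 - <<'E'
from h import *
b=pose(HOLD,[80,0,0]); show([b[0],b[1],.195],down(HOLD[3],1))
for n in ("scene",):
    im=bot.camera(n); cv2.imwrite(f"pics/{n}10.png",im[:,:,::-1])
    c=im[150:250,290:410]
    cv2.imwrite(f"pics/{n}10c.png",cv2.resize(c[:,:,::-1],None,fx=6,fy=6,interpolation=cv2.INTER_CUBIC))
E
```

```text
t 13.0 eef [0.5341 0.2162 0.195 ] d(now axes) [-0.0003 -0.0193 -0.0009] d(target axes) [-0.     -0.0193 -0.0008] rot [ 0.0027  0.0029 -0.0125] F [ 0.02  8.79 -1.96] w 0.0209
```

View pics/scene10c.png

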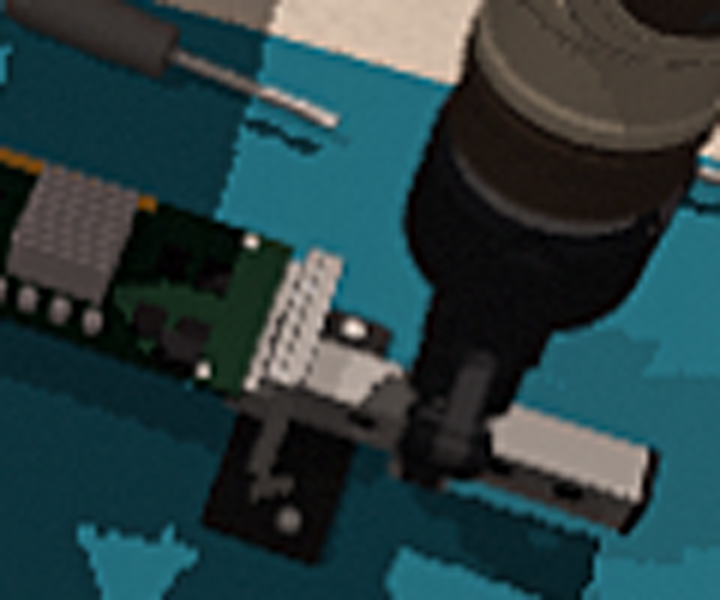

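>>> arm_command:
  moves: [0,-0.0015,0,0,0,-0.004,0.9,0,-0.0015,0,0,0,-0.004,0.9]

```text
clock: 13.22
eef_pos: [0.534, 0.2142, 0.195]
tool_rot: [0.012, 0.706, -0.007, 0.708]
ft_force: [-0.3, 4.5, -0.7]
grip_width: 0.021
```

>>> arm_command:
  moves: [0,-0.0015,0,0,0,-0.004,0.9,0,-0.0015,0,0,0,-0.004,0.9]

```text
clock: 13.38
eef_pos: [0.5339, 0.2116, 0.1949]
tool_rot: [0.01, 0.706, -0.009, 0.708]
ft_force: [0.1, 4.8, -0.1]
grip_width: 0.021
```

```bash
cat > chk.py <<'E'
from h import *
import sys
k=sys.argv[1]
o=bot.get_obs();Rt=R.from_quat(o["tool_rot"]);g=np.array(o["eef_pos"])+Rt.apply([.157,0,0])
print("grasp in holder mm",(R.from_euler("z",-HOLD[3]).apply(g-HOLD[:3])*1000).round(1))
b=pose(HOLD,[80,0,0]); show([b[0],b[1],.195],down(HOLD[3],1))
if k!="0":
    im=bot.camera("scene"); cv2.imwrite(f"pics/scene{k}.png",im[:,:,::-1])
    cv2.imwrite(f"pics/scene{k}c.png",cv2.resize(im[150:250,290:410,::-1],None,fx=6,fy=6,interpolation=cv2.INTER_CUBIC))
E
python3 chk.py 11
```

```text
grasp in holder mm [94.8 -1.2 35.9]
t 13.38 eef [0.5339 0.2116 0.1949] d(now axes) [-0.0001 -0.0147 -0.0008] d(target axes) [-0.0001 -0.0147 -0.0007] rot [ 0.003   0.0029 -0.0011] F [ 0.06  4.76 -0.07] w 0.021
```

View pics/scene11c.png

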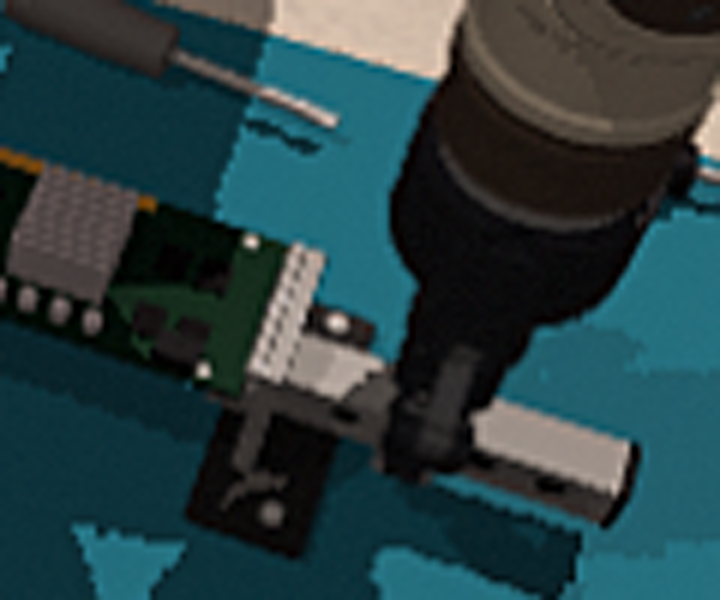

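>>> arm_command:
  moves: [0,-0.0015,0,0,0,-0.002,0.9,0,-0.0015,0,0,0,-0.002,0.9,0,-0.0015,0,0,0,-0.002,0.9]

```text
clock: 13.68
eef_pos: [0.5338, 0.2066, 0.1949]
tool_rot: [0.008, 0.706, -0.011, 0.708]
ft_force: [-0.3, 3.7, -0.5]
grip_width: 0.0211
```

```bash
python3 chk.py 0
```

```text
grasp in holder mm [89.  -1.2 35.9]
t 13.68 eef [0.5338 0.2066 0.1949] d(now axes) [-0.     -0.0097 -0.0008] d(target axes) [-0.0001 -0.0097 -0.0008] rot [0.0024 0.0026 0.0041] F [-0.32  3.72 -0.53] w 0.0211
```

>>> arm_command:
  moves: [0,-0.0015,0,0,0,-0.002,0.9,0,-0.0015,0,0,0,-0.002,0.9]

```text
clock: 13.85
eef_pos: [0.5337, 0.2032, 0.1949]
tool_rot: [0.007, 0.706, -0.013, 0.708]
ft_force: [-2.0, 2.9, -0.2]
grip_width: 0.021
```

```bash
python3 chk.py 12
```

```text
grasp in holder mm [85.1 -1.1 35.9]
t 13.85 eef [0.5337 0.2032 0.1949] d(now axes) [-0.     -0.0063 -0.0008] d(target axes) [-0.0001 -0.0063 -0.0008] rot [0.0022 0.0023 0.0078] F [-1.98  2.88 -0.16] w 0.021
```

View pics/scene12c.png

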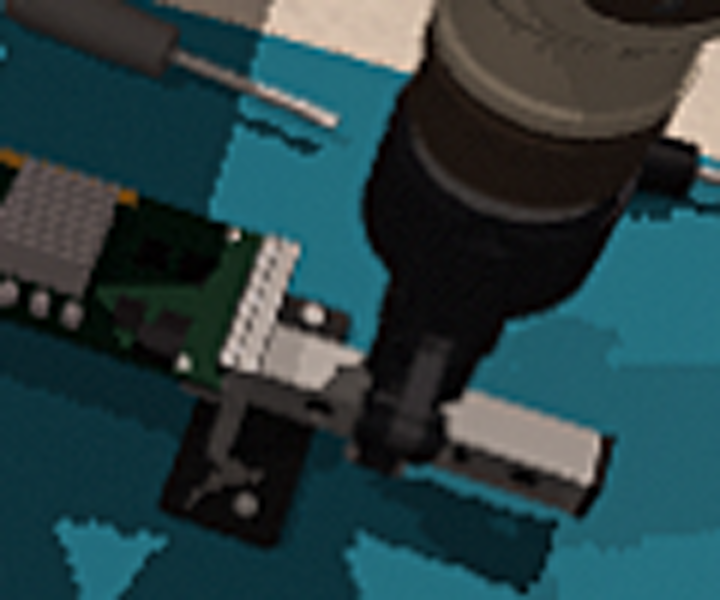

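>>> arm_command:
  moves: [0,-0.0013,0,0,0,0.002,0.9,0,-0.001,0,0,0,0.002,0.9]

```text
clock: 14.07
eef_pos: [0.5336, 0.1997, 0.1949]
tool_rot: [0.008, 0.706, -0.012, 0.708]
ft_force: [-0.4, 2.2, 0.3]
grip_width: 0.0211
```

```bash
python3 chk.py 0
```

```text
grasp in holder mm [81.8 -1.1 35.9]
t 14.07 eef [0.5336 0.1997 0.1949] d(now axes) [-0.0001 -0.0027 -0.0008] d(target axes) [-0.0001 -0.0027 -0.0008] rot [0.0014 0.0023 0.0059] F [-0.44  2.17  0.3 ] w 0.0211
```

>>> arm_command:
  moves: [0,-0.001,0,0,0,0,0.9]

```text
clock: 14.15
eef_pos: [0.5335, 0.1983, 0.1949]
tool_rot: [0.008, 0.706, -0.012, 0.708]
ft_force: [0.1, 1.9, 0.3]
grip_width: 0.021
```

```bash
python3 chk.py 13
```

```text
grasp in holder mm [80.4 -1.1 35.9]
t 14.15 eef [0.5335 0.1983 0.1949] d(now axes) [-0.0001 -0.0013 -0.0008] d(target axes) [-0.0001 -0.0013 -0.0008] rot [0.0012 0.0022 0.0061] F [0.12 1.89 0.33] w 0.021
```

View pics/scene13c.png

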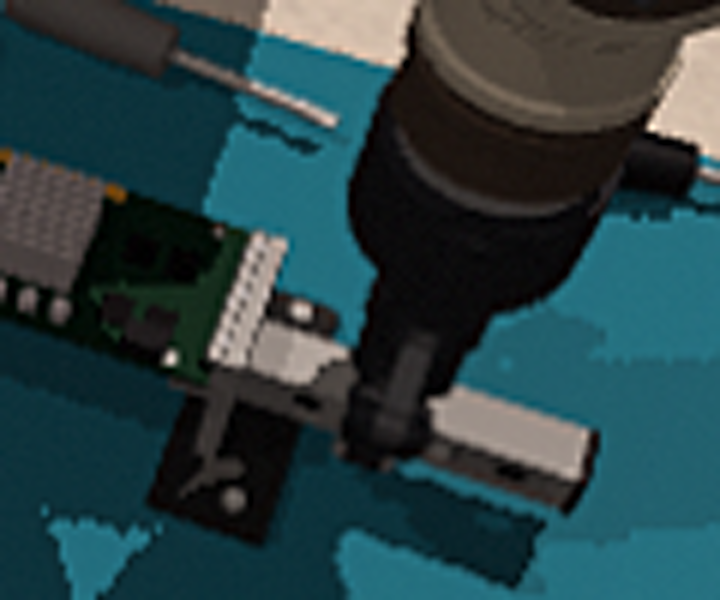

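```bash
python3 - <<'E'
from h import *
q=lambda P:((proj("scene",pose(HOLD,P))[0]-[290,150])*6+2.5).round(0).tolist()
print("btn",q([105,-15.5,36]),"hole@",q([105,-11,36]),[ (x,q([x,-11,47])) for x in(150,152,154,156,177)])
import cv2
a=cv2.imread("pics/scene13.png")[215:240,350:392];cv2.imwrite("pics/s13d.png",cv2.resize(a,None,fx=16,fy=16,interpolation=cv2.INTER_CUBIC))
a=cv2.imread("pics/scene12.png")[215:240,350:392];cv2.imwrite("pics/s12d.png",cv2.resize(a,None,fx=16,fy=16,interpolation=cv2.INTER_CUBIC))
E
```

```text
btn [437.0, 459.0] hole@ [440.0, 448.0] [(150, [573.0, 476.0]), (152, [579.0, 478.0]), (154, [585.0, 480.0]), (156, [590.0, 482.0]), (177, [651.0, 502.0])]
```

View pics/s13d.png

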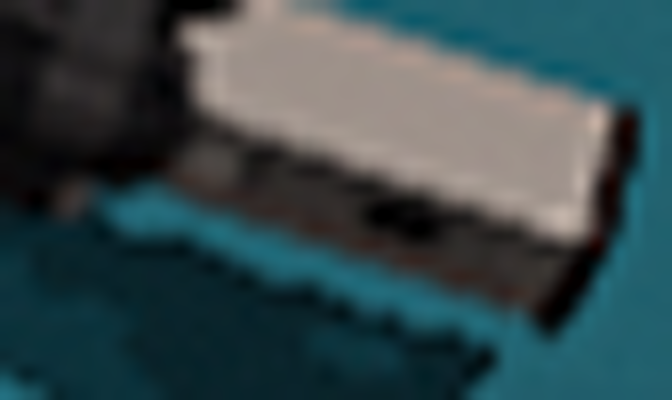

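View pics/s12d.png

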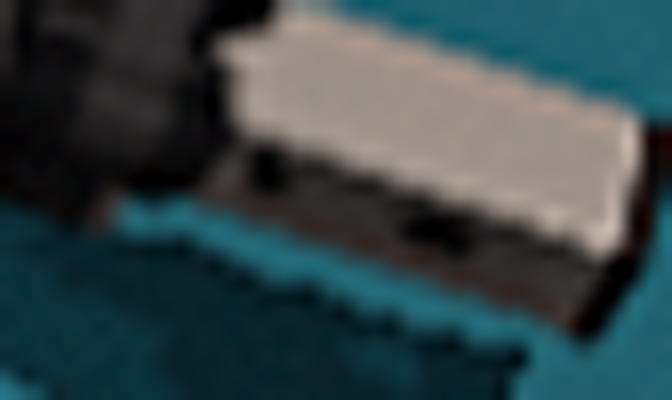

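>>> arm_command:
  moves: [0,0.001,0,0,0,0,0.9,0,0.001,0,0,0,0,0.9]

```text
clock: 14.37
eef_pos: [0.5335, 0.1987, 0.1949]
tool_rot: [0.007, 0.706, -0.014, 0.708]
ft_force: [0.5, -2.5, 0.9]
grip_width: 0.0213
```

>>> arm_command:
  moves: [0,0.001,0,0,0,0,0.9]

```text
clock: 14.45
eef_pos: [0.5336, 0.1991, 0.1949]
tool_rot: [0.007, 0.706, -0.015, 0.708]
ft_force: [-1.1, -2.3, 0.7]
grip_width: 0.0213
```

>>> arm_command:
  moves: [0,0.001,0,0,0,0,0.9]

```text
clock: 14.53
eef_pos: [0.5336, 0.1996, 0.1949]
tool_rot: [0.006, 0.706, -0.016, 0.708]
ft_force: [-0.5, -2.1, 2.1]
grip_width: 0.0209
```

```bash
python3 chk.py 0
```

```text
grasp in holder mm [80.6 -1.1 35.9]
t 14.53 eef [0.5336 0.1996 0.1949] d(now axes) [-0.0001 -0.0027 -0.0008] d(target axes) [-0.0001 -0.0027 -0.0008] rot [-0.0009  0.0021  0.0135] F [-0.46 -2.07  2.08] w 0.0209
```

>>> arm_command:
  moves: [0,0.0015,0,0,0,0.005,0.9,0,0.0015,0,0,0,0.005,0.9]

```text
clock: 14.7
eef_pos: [0.5335, 0.2003, 0.1949]
tool_rot: [0.007, 0.706, -0.016, 0.708]
ft_force: [-0.9, -8.3, 4.6]
grip_width: 0.0207
```

```bash
python3 chk.py 0
```

```text
grasp in holder mm [81.4 -1.1 35.9]
t 14.7 eef [0.5335 0.2003 0.1949] d(now axes) [-0.0001 -0.0033 -0.0007] d(target axes) [-0.0001 -0.0033 -0.0007] rot [-0.0024  0.0026  0.0125] F [-0.94 -8.26  4.59] w 0.0207
```

>>> arm_command:
  moves: [0,0.0015,0,0,0,0.006,0.9]

```text
clock: 14.78
eef_pos: [0.5335, 0.2002, 0.1949]
tool_rot: [0.008, 0.706, -0.016, 0.708]
ft_force: [-1.0, -9.2, 4.2]
grip_width: 0.0211
```

```bash
python3 chk.py 14
```

```text
grasp in holder mm [81.4 -1.1 35.9]
t 14.78 eef [0.5335 0.2002 0.1949] d(now axes) [-0.0001 -0.0033 -0.0007] d(target axes) [-0.0001 -0.0033 -0.0007] rot [-0.0033  0.0027  0.0119] F [-0.96 -9.15  4.19] w 0.0211
```

>>> arm_command:
  moves: [0,0.0017,0,0,0,0.0065,0.9,0,0.0017,0,0,0,0.0065,0.9]

```text
clock: 15.0
eef_pos: [0.5334, 0.2, 0.1949]
tool_rot: [0.009, 0.706, -0.016, 0.708]
ft_force: [-0.1, -8.9, 4.0]
grip_width: 0.0207
```

>>> arm_command:
  moves: [0,0.0017,0,0,0,0.0065,0.9,0,0.0017,0,0,0,0.0065,0.9,0,0.0017,0,0,0,0.0065,0.9]

```text
clock: 15.25
eef_pos: [0.5333, 0.1997, 0.1949]
tool_rot: [0.01, 0.706, -0.016, 0.708]
ft_force: [-0.2, -8.1, 4.0]
grip_width: 0.0206
```

>>> arm_command:
  moves: [0,0.0017,0,0,0,0.0065,0.9,0,0.0017,0,0,0,0.0065,0.9,0,0.0017,0,0,0,0.0065,0.9]

```text
clock: 15.5
eef_pos: [0.5332, 0.1995, 0.1949]
tool_rot: [0.011, 0.705, -0.016, 0.709]
ft_force: [0.9, -8.4, 4.3]
grip_width: 0.0208
```

```bash
python3 chk.py 15
```

```text
grasp in holder mm [81.4 -1.1 35.9]
t 15.5 eef [0.5332 0.1995 0.1949] d(now axes) [-0.0001 -0.0025 -0.0004] d(target axes) [-0.0001 -0.0025 -0.0004] rot [-0.0073  0.0046  0.0071] F [ 0.95 -8.36  4.33] w 0.0208
```

View pics/scene15c.png

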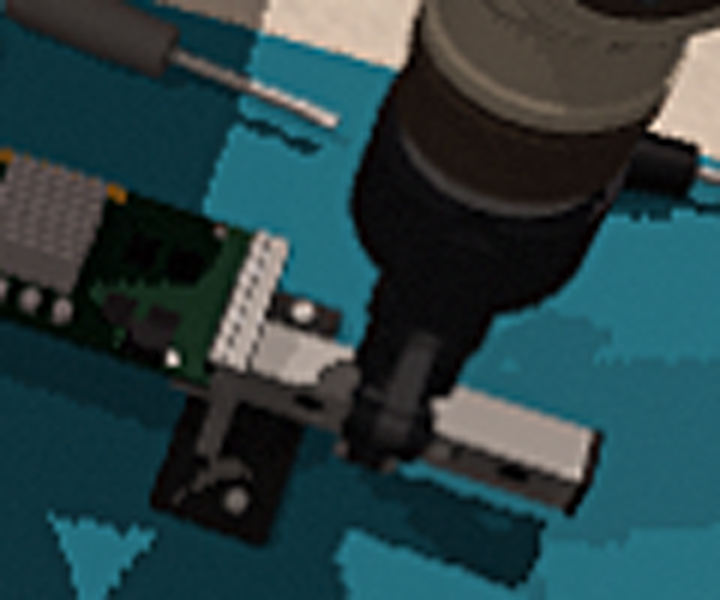

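>>> arm_command:
  moves: [0,0.0023,0,0,0,0.0075,0.9,0,0.0023,0,0,0,0.0075,0.9,0,0.0023,0,0,0,0.0075,0.9]

```text
clock: 15.8
eef_pos: [0.533, 0.1997, 0.1949]
tool_rot: [0.011, 0.705, -0.016, 0.709]
ft_force: [0.2, -9.7, 4.6]
grip_width: 0.0209
```

>>> arm_command:
  moves: [0,0.0023,0,0,0,0.0075,0.9,0,0.0023,0,0,0,0.0075,0.9,0,0.0023,0,0,0,0.0075,0.9,0,0.0023,0,0,0,0.0075,0.9,0,0.0023,0,0,0,0.0075,0.9,0,0.0023,0,0,0,0.0075,0.9]

```text
clock: 16.3
eef_pos: [0.5328, 0.1998, 0.1949]
tool_rot: [0.011, 0.705, -0.017, 0.709]
ft_force: [0.7, -9.3, 4.3]
grip_width: 0.0213
```

```bash
python3 chk.py 0
```

```text
grasp in holder mm [81.5 -1.1 35.9]
t 16.3 eef [0.5328 0.1998 0.1949] d(now axes) [-0.0001 -0.0028  0.    ] d(target axes) [-0.0001 -0.0028 -0.    ] rot [-0.0099  0.0071  0.0081] F [ 0.72 -9.26  4.29] w 0.0213
```

>>> arm_command:
  moves: [0,0.0026,0,0,0,0.0087,0.9,0,0.0026,0,0,0,0.0087,0.9,0,0.0026,0,0,0,0.0087,0.9,0,0.0026,0,0,0,0.0087,0.9,0,0.0026,0,0,0,0.0087,0.9,0,0.0026,0,0,0,0.0087,0.9,0,0.0026,0,0,0,0.0087,0.9,0,0.0026,0,0,0,0.0087,0.9]

```text
clock: 16.97
eef_pos: [0.5325, 0.1998, 0.1949]
tool_rot: [0.012, 0.704, -0.017, 0.71]
ft_force: [0.5, -11.3, 4.8]
grip_width: 0.021
```

```bash
python3 chk.py 0
```

```text
grasp in holder mm [81.7 -1.1 35.9]
t 16.97 eef [0.5325 0.1998 0.1949] d(now axes) [-0.0001 -0.0028  0.0003] d(target axes) [-0.0001 -0.0028  0.0003] rot [-0.0117  0.0091  0.0073] F [  0.48 -11.27   4.82] w 0.021
```

Held at about 11 N for 0.7 s, with the jaw unmoved. Relax and release.

>>> arm_command:
  moves: [0,0,0,0,0,0,0.9,0,0,0,0,0,0,0.5,0,0,0,0,0,0,0.3,0,0,0,0,0,0,0,0,0,0,0,0,0,-0.2,0,0,0,0,0,0,-0.2,0,0,0,0,0,0,-0.2]

```text
clock: 17.55
eef_pos: [0.5325, 0.2005, 0.1944]
tool_rot: [0.011, 0.704, -0.017, 0.71]
ft_force: [-1.2, 0.6, -0.8]
grip_width: 0.0512
```

```bash
python3 chk.py 0
```

```text
grasp in holder mm [82.2 -1.2 35.4]
t 17.55 eef [0.5325 0.2005 0.1944] d(now axes) [-0.0006 -0.0035  0.0003] d(target axes) [-0.0006 -0.0035  0.0003] rot [-0.0087  0.0096  0.0082] F [-1.23  0.64 -0.83] w 0.0512
```

>>> arm_command:
  moves: [-0.005,0,0,0,0.004,0.004,-0.2,-0.01,0,0,0,0.004,0.004,-0.2,-0.02,0,0,0,0,0,-0.2,-0.03,0,0,0,0,0,-0.2,-0.03,0,0,0,0,0,-0.2,-0.03,0,0,0,0,0,-0.2,-0.01,0.02,-0.02,0,0,0,-0.2,0,0.03,-0.03,0,0,0,-0.2,0,0.03,-0.03,0,0,0,-0.2,0,0.03,-0.03,0,0,0,-0.2,0,0.02,-0.02,0,0,0,-0.2,0,0,0,0,0,0,-0.2,0,0,0,0,0,0,-0.2]

```text
clock: 18.63
eef_pos: [0.4044, 0.3402, 0.342]
tool_rot: [0.018, 0.705, -0.012, 0.708]
ft_force: [0.4, -0.2, 0.1]
grip_width: 0.0512
```

```bash
python3 - <<'E'
from h import *
print(bot.get_obs()["eef_pos"])
s=bot.camera("scene");t=bot.camera("top")
cv2.imwrite("pics/scene16.png",s[:,:,::-1]);cv2.imwrite("pics/top16.png",t[:,:,::-1])
cv2.imwrite("pics/scene16c.png",cv2.resize(s[150:250,240:410,::-1],None,fx=4.7,fy=4.7,interpolation=cv2.INTER_CUBIC))
cv2.imwrite("pics/top16c.png",cv2.resize(t[175:245,130:275,::-1],None,fx=5.5,fy=5.5,interpolation=cv2.INTER_CUBIC))
E
```

```text
[0.40444167 0.34023463 0.34195001]
```

View pics/scene16c.png

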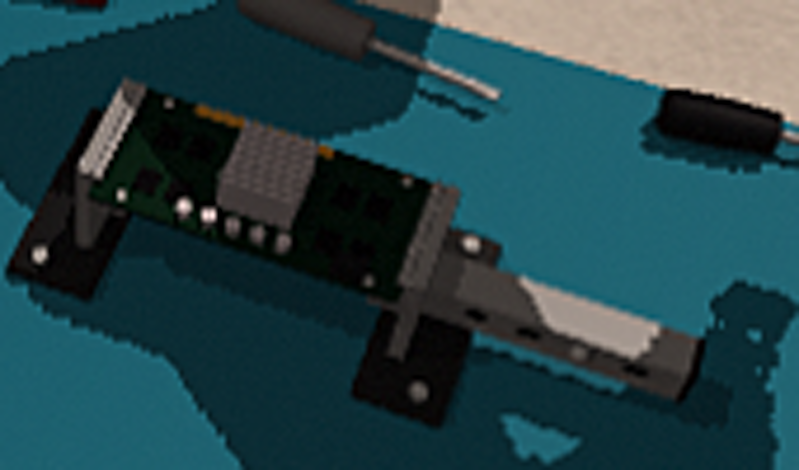

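View pics/top16c.png

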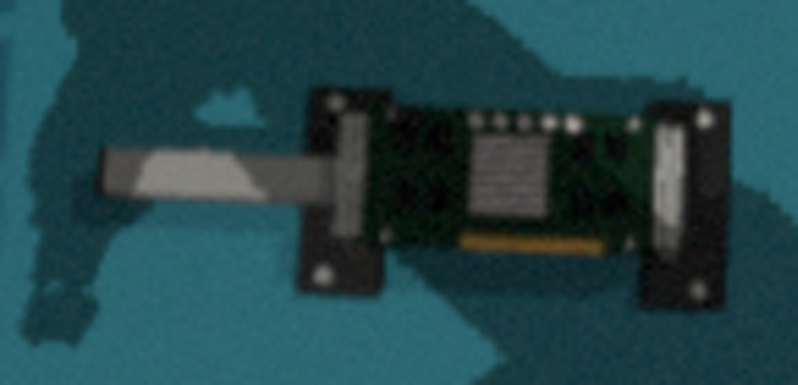

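View pics/scene16.png

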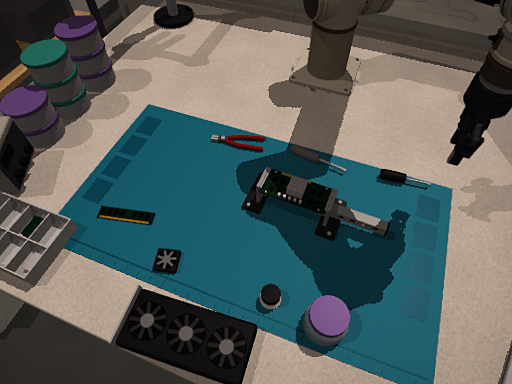

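```bash
python3 -c "
from workcell import bot
print(bot.job_done(), bot.get_obs()['clock'])"
```

```text
the job is handed in; nothing more can be done
the job is handed in; nothing more can be done
```

The board is clamped in the holder with both ends under the lips, the button has caught in the next hole, and I handed the job in after about 19 s of the 58 s allowed.

- **Placing:** I carried the board by its heatsink and laid it across both ledges. The two camera fits put its centre within 0.5 mm of the bay along the tube. It sat about 2 mm off mid-width and was turned about 0.5 to 0.8°. I judged that fine and left it. The highest downward contact reading was about 8 to 11 N.
- **Sliding:** I pinched the sleeve over the button and slid the jaw in about 25 mm. The readings along the tube stayed under 9 N.
- **Button:** The picture showed it out in the hole while I still held the sleeve.
- **Tug test:** Pulling outwards read 8 to 9.7 N for about 1.5 s. A stronger pull then read 11.3 N at its end, 0.7 s later. The grasp point stayed put apart from taking up about 1 mm of play. During the tug there was also an upward force of 4 to 5 N on the tool.
- **Last pictures, arm clear:** The button stands in the third hole, with two empty holes on one side of it and one on the other. The screwdrivers, cutters and other things on the bench look untouched.

Forces are the readings at the end of each move, so brief peaks between them were not seen.

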